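# Load a chip on the probe station and hold the loupe over it in focus

### The job

Load the chip carrier onto the probe station's chuck, chip upwards, so that it lies flat and covers the innermost vacuum groove all round, and let go of it. Then take the loupe from its rest by the handle and hold it level and still with the lens centred over the chip at the focal height marked by the tip of the height gauge's scriber. Never touch the chip or its carrier with the loupe, leave the gauge, positioners, tweezers and wafer case as they are, and finish while still holding the loupe there: do not put it down.

Things in the scene. Friction and masses are not known exactly. Their poses are not given: they have to be found in the camera images.
- carrier: Chip carrier: bare aluminium block 50 x 50 mm, 14 mm thick, about 0.1 kg, with a white ceramic chip package (28 mm square, 2 mm high) on top and a small black chip in its middle. Starts chip up on the bench, left or right of the station, the loupe being on the other side. Origin: centre of its underside; z up out of the chip face, x and y along its edges.
- chip (a point): The chip: centre of the carrier's top face, 16 mm above the carrier's underside.
- station: Probe station, fixed: a round chuck 125 mm across (bright face, three vacuum grooves 30, 60 and 90 mm across) amid a white platen, top 55 mm above the bench, that reaches 110 mm in front of the chuck centre, 200 mm behind it and 172 mm to each side; its 160 mm wide opening faces the robot. Origin: on the bench under the chuck centre; x to the station's back, z up.
- chuck_center (a point): Centre of the chuck's flat top face, 52 mm above the bench. The carrier belongs here; the innermost groove has a radius of 15 mm.
- gauge: Height gauge fixed on the back of the platen by its magnetic base: dark base 66 x 52 x 20 mm, upright steel beam 216 mm high, slider locked at a height that differs each time, its scriber pointing sideways to the station's right. Origin: under the base, 55 mm above the bench; the scriber points along -x.
- focus_mark (a point): Tip of the height gauge's scriber (a steel blade 3 to 5 mm thick). Its height marks the focal height: the middle plane of the lens belongs level with it, 45 to 95 mm above the chip. It lies over the back of the platen, about 120 to 175 mm behind the chuck centre, 51 mm from the gauge's origin along its -x.
- loupe: Hand loupe, about 0.17 kg: lens in a black ring 62 mm across, 14 mm thick; straight flat-sided metal handle 14 mm wide, 12 mm high, from 36 to 149 mm from the lens centre. Origin: lens centre, in its middle plane; z is the lens axis (up when level), the handle runs along -x in the middle plane. Starts level in its rest, lens away from the robot. Balances some 67 mm behind the lens centre.
- loupe_grip (a point): Point on the middle of the loupe's handle, 76 mm behind the lens centre, about midway between the two uprights of the rest at the start: the place to grip, across the 14 mm width.
- loupe_rest: Loupe rest, fixed on the bench: black base 105 x 60 x 8 mm and two grey uprights 8 mm thick, 40 mm wide, 44 mm high, standing 35 mm either side of its centre along x (62 mm free between), with notches 20 mm wide and 10 mm deep, open upwards, that carry the handle, its middle 40 mm above the bench. Origin: centre of the underside; x towards the lens.
- positioner_left: Black micropositioner with bright knobs, 40 x 62 mm, 64 mm tall, standing loose on the platen's left (+y) wing, probe arm retracted. Origin: centre of its underside. Leave alone.
- positioner_right: The same on the right (-y) wing. Leave alone.
- wafer_case: Flat round white plastic wafer case, 118 mm across, 18 mm high, on the bench right of the station. Origin: centre of its underside. Leave alone.
- tweezers: Steel tweezers, 120 mm long, 8 mm high, lying on the bench. Origin: middle, underside. Leave alone.
Mind the look-alikes: they are no part of the job. What is shaped like the carrier but purple is not meant. What is shaped like the loupe but turquoise is not meant.

How it is judged:
By the outcome, as a careful person would: the job done as asked, in the order asked, and still so for the second after the job is handed in, while the arm keeps its last pose, push and grip.
It also fails if it takes over 58 s, if anything falls off the work surface, if the arm or the gripper's body presses on something with over 40 N, if the wrist force passes 120 N, or if a joint passes its speed limit or range.

### The arm

A 6-joint arm with a two-finger parallel gripper is mounted at the origin on the work surface. World frame = base frame: x ahead of the robot, y to its left, z up, the work surface at z = 0. Lengths are in mm, angles in degrees, forces in N, time in s.
With the tool pointing down it reaches from about 350 to 850 mm from the base axis. Payload 8.1 kg.
Tool frame: the origin (TCP) lies at the very end of the fingers, on their centre line; the grasp point (between the pads) lies grip_depth behind it (grip_depth is the distance from the TCP to the grasp point, in mm); z points along the fingers, y is the direction in which the jaws open and shut (so a half turn about z gives the same grasp; the last joint's range is limited). The gripper opens to 85 mm and grips with 20 to 120 N. Pads are 22 mm wide; open, the fingers measure 114 mm over their backs; the gripper's body (76 mm by 85 mm) begins 54 mm behind the grasp point. The pads swing forward as they close: fully open they stand 13 mm farther back than shut.
Start: joints at [72.227, 7.471, 85.268, -0, 87.261, -4.893], TCP at [133.724, 584.913, 231.292] pointing down, gripper open.
Joint ranges: [-169.43, 169.43], [-51.17, 129.36], [1.28, 143.12], [-76.62, 256.62], [0, 156.53], [-152.29, 152.29]. Speed limits (degrees/s): [136.94, 136.94, 159.86, 180, 180, 180].

### API

Orientations are given as [roll, pitch, yaw] about the fixed x, y, z axes, in that order (R = Rz(yaw) Ry(pitch) Rx(roll)).
In Python, from bench import * gives the robot as it stands.
- The arm moves only by the tool step_arm, never from a script. Its argument "plan" is a list of rows, each an object of numbers: "grip": the finger opening in cm, from 0 to 8.54; "tx", "ty", "tz": the shift along the tool's x, y, z in cm; "ax", "ay", "az": the turn, a rotation vector about the tool's x, y, z in degrees. In form: [{"grip": .., "tx": .., "ty": .., "tz": .., "ax": .., "ay": .., "az": ..}, ...]. A call has 1 to 8 rows; each row shifts and turns the commanded pose from where the row before left it, along the tool's axes as they then stand; what a row does not reach is not made up. A row lasts 1/12 s, in which the tool goes at most 41.7 mm and 7.16 degrees, less where a joint would pass 70% of its speed; a pose out of reach is approached as far as the arm can. A call with a gripper value outside its range is refused whole. The fingers move at their own pace and stop on an object; "newtons" is the grip in N (left out, the last holds). Time passes only in rows, so rows that do not move let the fingers close. It gives the time, the measured TCP pose, the force and the opening at its end, in the units of the state.
- sense(): the state, without advancing time (a new reading comes with each control period).
- snapshot(name): name is "side" or "top"; returns the picture (480x640x3 uint8, red, green, blue); there is no depth.
- camera_model(name): a dict with "intrinsics" (3x3 intrinsics, pixels), "pose" (4x4, takes a point from camera to world coordinates). Camera axes: x right, y down, z forward; pixel columns grow to the right and rows downward; lengths in mm; the calibration is good to about 2 mm. A picture is of the moment at which its call begins. camera_model takes no time and is no camera call.
- hand_in(): hands the job in, once; it reports no verdict.
The state is a dict: "time": time; "joint_pos": joint angles; "qd": joint speeds; "joint_efforts": joint torques, N m; "tool_pos": TCP position; "tcp_rot": TCP orientation; "ft_force": force on the tool from outside, world axes, zero at the start; "wrist_torque": the same for the moment, N m; "finger_gap": finger opening in mm.
Only numpy, scipy, OpenCV 4.12 (cv2) and the standard library are available. Lean on these libraries where they do the work, as an engineer would, in place of code of your own. Each camera call takes 0.05 s, during which the arm holds its last target.

## Working session

There is one attempt and no reset: what is moved stays moved. The work goes in short steps, Python scripts to look and compute and a tool call to move; the robot and the scene stay as the last step left them, time stands still between calls to the robot, and variables do not carry over. Pictures are saved under pics/ and viewed, and the job is handed in when it is done.

Besides the shell and the picture viewer there is one more tool, called after "Call:" by a JSON object that holds its "method" and its "body". step_arm: Moves the arm, as the interface text tells. Its arguments: {"type":"object","properties":{"plan":{"type":"array","items":{"type":"object","properties":{"grip":{"type":"number"},"tx":{"type":"number"},"ty":{"type":"number"},"tz":{"type":"number"},"ax":{"type":"number"},"ay":{"type":"number"},"az":{"type":"number"}}}},"newtons":{"type":"number"}},"required":["plan"]}

```bash
ls; mkdir -p pics
python3 - <<'E'
from bench import *
import cv2, numpy as np
np.set_printoptions(suppress=True, precision=3)
s=sense()
for k,v in s.items(): print(k,v)
for n in ("side","top"):
    im=snapshot(n); cv2.imwrite(f"pics/{n}0.png",im[:,:,::-1])
    m=camera_model(n); print(n,np.array(m["intrinsics"]),np.array(m["pose"]))
E
```

```text
pics
time 0.0
joint_pos [72.227  7.514 85.33  -0.001 87.261 -4.893]
qd [-0.021 -0.048 -0.021 -0.011 -0.012 -0.001]
joint_efforts [  0.001 -56.942 -50.054  -0.      0.015   0.   ]
tool_pos [133.562 584.383 230.252]
tcp_rot [-179.895   -0.008  167.121]
ft_force [-0.622  0.231 -0.041]
wrist_torque [-0.014  0.002  0.014]
finger_gap 85.25943100413019
side [[613.665   0.    327.608]
 [  0.    613.665 240.636]
 [  0.      0.      1.   ]] [[  -0.822   -0.422    0.383   70.889]
 [  -0.569    0.585   -0.578  854.044]
 [   0.02    -0.693   -0.72  1088.798]
 [   0.       0.       0.       1.   ]]
top [[438.678   0.    320.496]
 [  0.    438.678 238.181]
 [  0.      0.      1.   ]] [[   0.029   -0.996    0.086  513.167]
 [  -0.999   -0.031   -0.028   53.437]
 [   0.03    -0.085   -0.996 1057.687]
 [   0.       0.       0.       1.   ]]
```

View pics/side0.png

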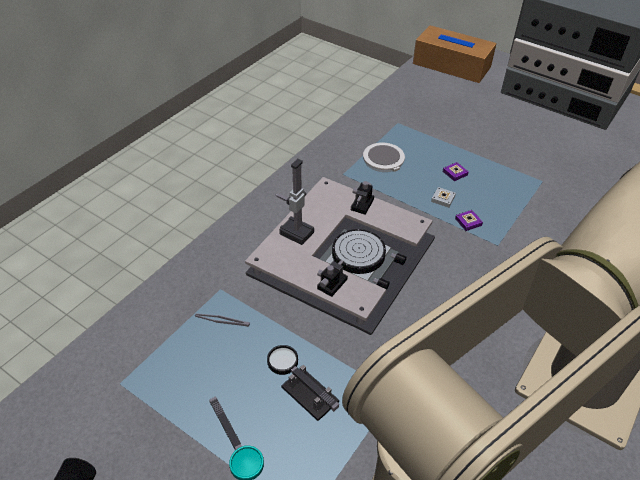

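View pics/top0.png

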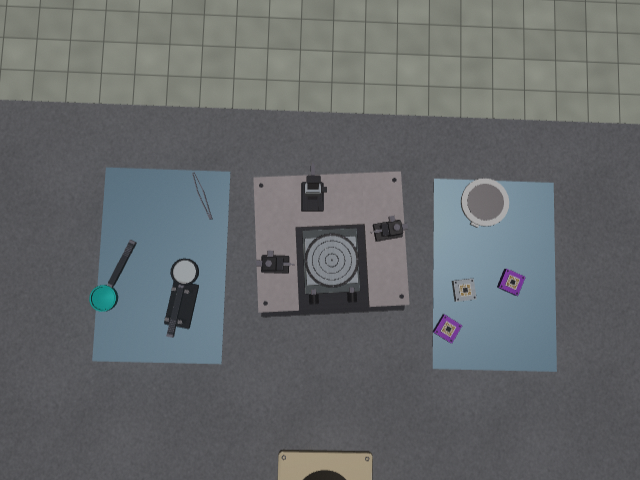

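```bash
cat > h.py <<'E'
import numpy as np, cv2
from bench import *
np.set_printoptions(suppress=True, precision=2)
def ray(n,u,v):
    m=camera_model(n); K=np.array(m["intrinsics"]); P=np.array(m["pose"])
    d=P[:3,:3]@np.linalg.solve(K,[u,v,1.]); return P[:3,3],d
def onz(n,u,v,z):
    o,d=ray(n,u,v); return o+d*(z-o[2])/d[2]
def two(a,b):
    o1,d1=ray("side",*a); o2,d2=ray("top",*b); d1/=np.linalg.norm(d1); d2/=np.linalg.norm(d2)
    t=np.linalg.lstsq(np.c_[d1,-d2],o2-o1,rcond=None)[0]
    p,q=o1+t[0]*d1,o2+t[1]*d2
    return (p+q)/2,np.linalg.norm(p-q)
def proj(n,p):
    m=camera_model(n); K=np.array(m["intrinsics"]); P=np.array(m["pose"])
    c=P[:3,:3].T@(np.array(p,float)-P[:3,3]); c=K@c; return c[:2]/c[2]
def crop(img,name,x0,y0,w,h,k):
    c=cv2.resize(img[y0:y0+h,x0:x0+w],None,fx=k,fy=k,interpolation=cv2.INTER_CUBIC); cv2.imwrite(name,c)
E
python3 - <<'E'
from h import *
s=cv2.imread("pics/side0.png"); t=cv2.imread("pics/top0.png")
crop(s,"pics/c_side_st.png",240,140,200,150,4)
crop(t,"pics/c_top_st.png",250,150,170,170,3.5)
crop(t,"pics/c_top_car.png",430,250,120,100,5)
crop(s,"pics/c_side_car.png",420,150,80,60,8)
crop(t,"pics/c_top_lp.png",85,230,130,115,5)
crop(s,"pics/c_side_lp.png",200,330,160,120,5)
print(proj("side",sense()["tool_pos"]),proj("top",sense()["tool_pos"]))
E
```

```text
[392.96 556.62] [  0.64 482.19]
```

View pics/c_side_st.png

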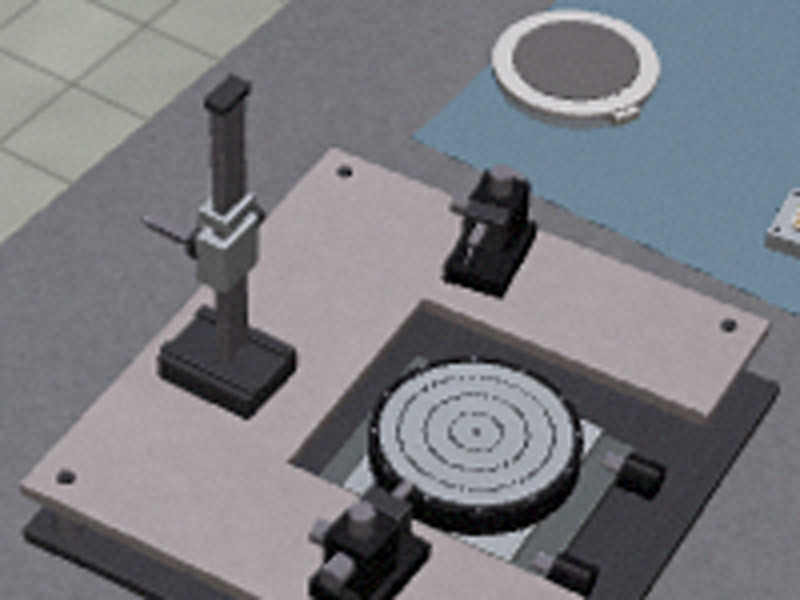

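View pics/c_top_st.png

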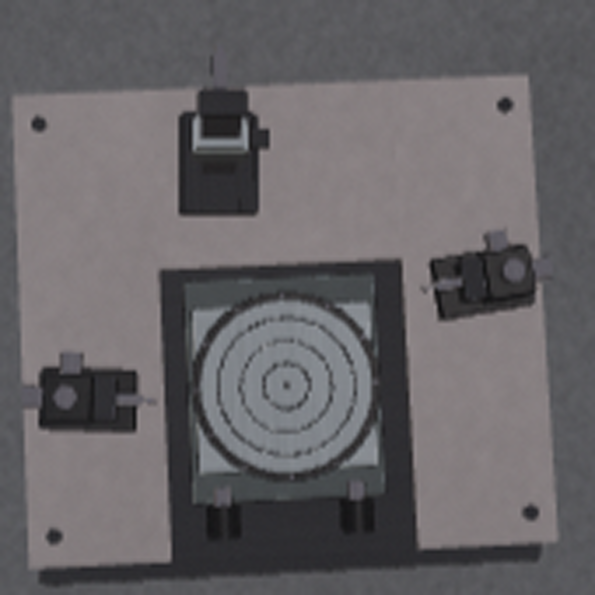

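View pics/c_top_car.png

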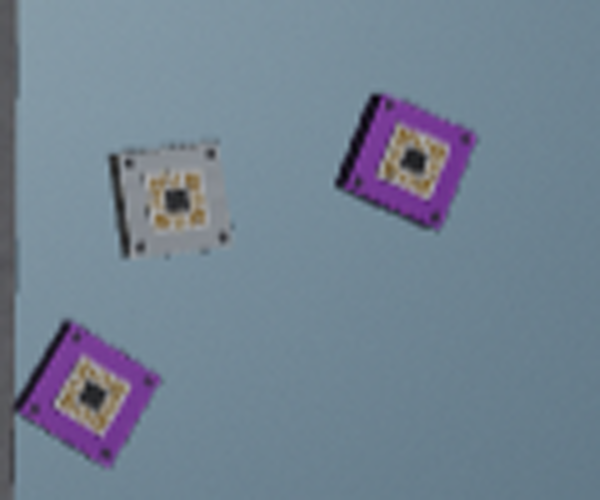

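View pics/c_side_lp.png

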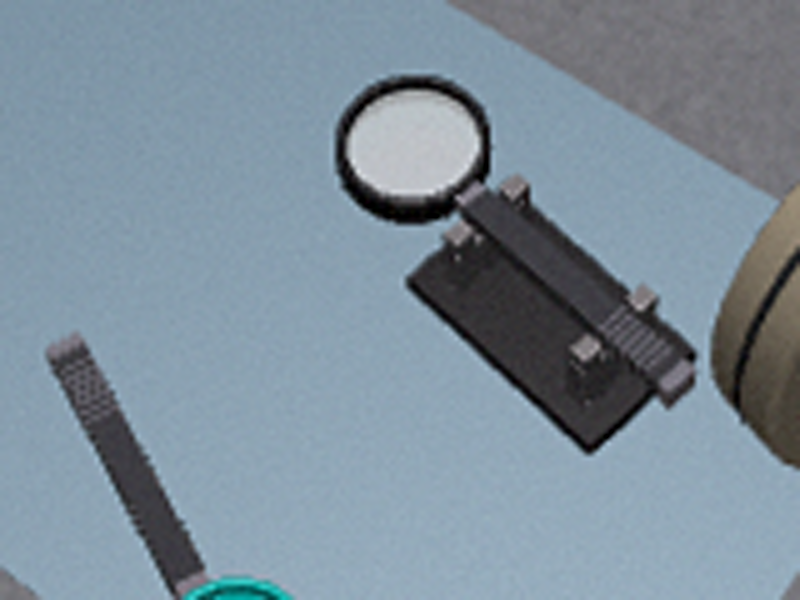

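View pics/c_top_lp.png

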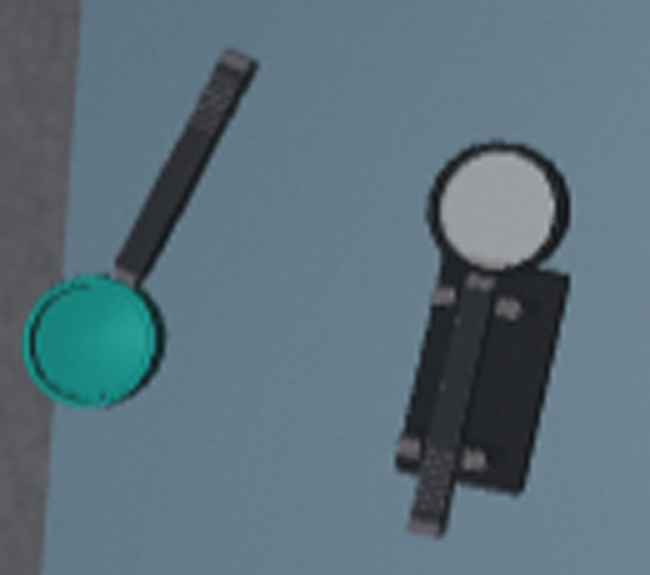

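View pics/c_side_car.png

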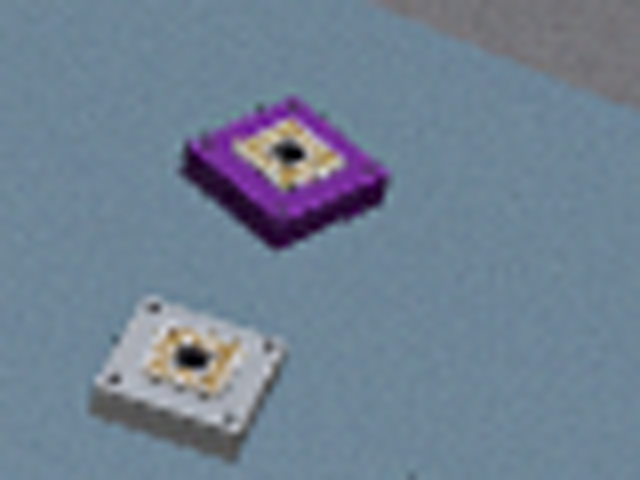

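Run:
```python
from h import *
s=cv2.imread("pics/side0.png"); t=cv2.imread("pics/top0.png")
crop(s,"pics/c_side_g.png",270,150,60,100,8)
crop(t,"pics/c_top_g.png",290,155,50,60,10)
def S(x,y): return (240+(x+.5)/4-.5,140+(y+.5)/4-.5)
def T(x,y): return (250+(x+.5)/3.5-.5,150+(y+.5)/3.5-.5)
print("chuck",two(S(477,432),T(287,385)),onz("side",*S(477,432),52),onz("top",*T(287,385),52))
print("thin tip",two(S(145,219),T(212,57)))
print("knob",two(S(262,213),T(266,138)))
for n,a,b in (("holes L back",S(66,477),T(38,124)),("R back",S(344,171),T(505,105)),("R front",S(728,325),T(531,512))):
    print(n,two(a,b),onz("top",*b,55))
print("L front",onz("top",*T(53,536),55))
print("gauge base top corners", [onz("top",*T(*p),75) for p in ((179,112),(258,112),(258,214),(179,214))])
c=lambda x,y:(430+(x+.5)/5-.5,250+(y+.5)/5-.5)
c2=lambda x,y:(420+(x+.5)/8-.5,150+(y+.5)/8-.5)
print("chip",two(c2(191,355),c(176,200)),onz("side",*c2(191,355),16),onz("top",*c(176,200),16))
print("car holes",[onz("top",*c(*p),14) for p in ((129,162),(211,154),(223,237),(140,247))])
```

```text
chuck (array([551.02,  -1.63,  51.95]), np.float64(1.09661336268685)) [550.51  -1.85  52.  ] [551.5   -1.37  52.  ]
thin tip (array([743.07,  54.99, 156.99]), np.float64(2.7395702150105636))
knob (array([690.55,  20.1 , 164.86]), np.float64(4.036152201068979))
holes L back (array([718.27, 167.63,  56.73]), np.float64(0.16079966095682807)) [718.56 167.79  55.  ]
R back (array([ 741.74, -141.25,   57.34]), np.float64(0.07645543029252601)) [ 742.24 -141.72   55.  ]
R front (array([ 473.35, -162.46,   55.95]), np.float64(0.17095142449885306)) [ 473.39 -162.62   55.  ]
L front [449.55 147.29  55.  ]
gauge base top corners [array([725.54,  74.72,  75.  ]), array([727.34,  23.45,  75.  ]), array([660.47,  21.57,  75.  ]), array([658.78,  72.55,  75.  ])]
chip (array([ 490.56, -322.3 ,   18.57]), np.float64(1.072474337709192)) [ 491.15 -325.5    16.  ] [ 490.97 -322.94   16.  ]
car holes [array([ 508.36, -300.96,   14.  ]), array([ 513.29, -340.58,   14.  ]), array([ 474.  , -346.33,   14.  ]), array([ 468.18, -306.34,   14.  ])]
```

View pics/c_side_g.png

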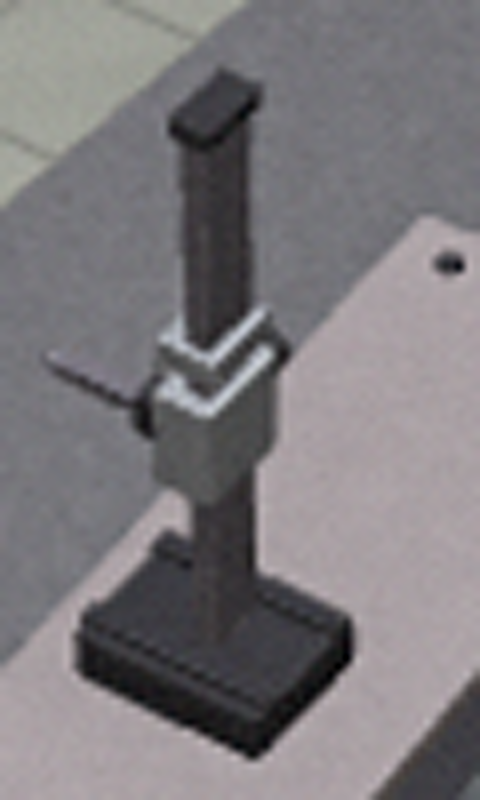

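View pics/c_top_g.png

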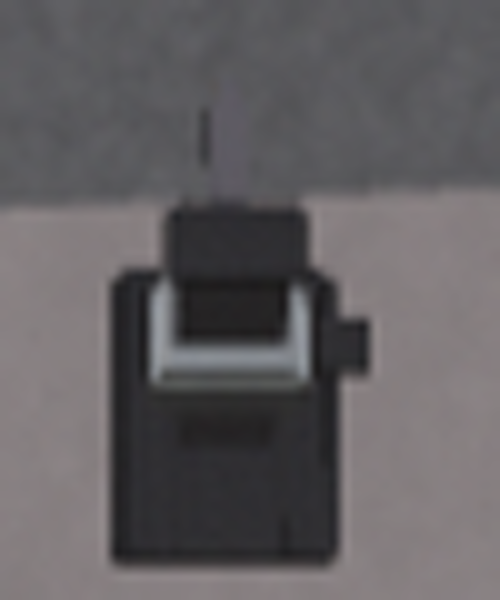

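Candidates for the carrier are the bare block at top (465,290) and two purple ones at top (512,282) and (448,328). I choose the bare one. For the loupe there is a black ring in the rest at top (184,272) and a turquoise one at (104,297). I choose the black one. The crops confirm both choices.

The height gauge's thin blade points backward here, with its tip at about side (275,194).

Run:
```python
from h import *
import bench; print([k for k in dir(bench) if not k.startswith('__')])
print(getattr(bench,'grip_depth',None))
t=cv2.imread("pics/top0.png"); s=cv2.imread("pics/side0.png")
L=lambda x,y:(85+(x+.5)/5-.5,230+(y+.5)/5-.5)
Z=lambda x,y:(200+(x+.5)/5-.5,330+(y+.5)/5-.5)
lens=onz("top",*L(498,205),47); end=onz("top",*L(427,530),46); st=onz("top",*L(482,283),46)
print("lens",lens,"end",end,np.linalg.norm((lens-end)[:2]),"start",st,np.linalg.norm((lens-st)[:2]))
lens2=onz("side",*Z(415,143),47); end2=onz("side",*Z(677,376),46)
print("side lens",lens2,end2,np.linalg.norm((lens2-end2)[:2]))
for a,b in((lens,end),(lens2,end2)):
    d=(a-b)[:2]; print("yaw",np.degrees(np.arctan2(d[1],d[0])),"grip",a[:2]-76*d/np.linalg.norm(d))
print("two lens",two(Z(415,143),L(498,205)))
# rest uprights midline
U=[onz("top",*L(*p),44) for p in((443,294),(509,307),(408,447),(475,458))]
print("uprights",U,np.mean(U,0))
# gauge tip
for p in ((47,355),(50,357)):
    u=(270+(p[0]+.5)/8-.5,150+(p[1]+.5)/8-.5)
    o,d=ray("side",*u)
    for z in (145,150,155,160): print(z,onz("side",*u,z))
    print(u)
for v in (80,105):
    u=(290+(229.5)/10-.5,155+(v+.5)/10-.5); print("top tip",u,[onz("top",*u,z) for z in(150,155,160)], two((275.5,194),u))
# beam cap, platen reference in side
g=t[155:215,290:340].astype(float); g=(g-60)/(120-60)*255
cv2.imwrite("pics/c_top_g2.png",cv2.resize(np.clip(g,0,255).astype(np.uint8),None,fx=10,fy=10,interpolation=cv2.INTER_NEAREST))
```

```text
['PlanningError', 'camera_model', 'grip_depth', 'hand_in', 'sense', 'snapshot']
18.700000000000003
lens [516.75 333.78  47.  ] end [370.16 357.7   46.  ] 148.5199401118398 start [481.22 339.32  46.  ] 35.95161267628546
side lens [512.91 336.82  47.  ] [370.78 360.58  46.  ] 144.109220737029
yaw -9.267879377922416 grip [441.74 346.02]
yaw -9.489403674227106 grip [437.95 349.35]
two lens (array([515.94, 334.7 ,  41.94]), np.float64(1.895305029914812))
uprights [array([475.7 , 357.18,  44.  ]), array([470.65, 327.11,  44.  ]), array([406.59, 368.93,  44.  ]), array([402.45, 338.65,  44.  ])] [438.85 347.97  44.  ]
145 [754.86  44.51 145.  ]
150 [751.24  48.8  150.  ]
155 [747.61  53.09 155.  ]
160 [743.99  57.38 160.  ]
(275.4375, 193.9375)
145 [753.63  44.68 145.  ]
150 [750.02  48.97 150.  ]
155 [746.4   53.26 155.  ]
160 [742.78  57.55 160.  ]
(275.8125, 194.1875)
top tip (312.45, 162.55) [array([751.01,  49.87, 150.  ]), array([749.7 ,  49.89, 155.  ]), array([748.39,  49.91, 160.  ])] (array([750.54,  49.77, 150.95]), np.float64(0.47639103550013184))
top tip (312.45, 165.05) [array([745.65,  49.71, 150.  ]), array([744.36,  49.73, 155.  ]), array([743.08,  49.75, 160.  ])] (array([746.83,  50.7 , 152.81]), np.float64(4.1833929079570895))
```

View pics/c_top_g2.png

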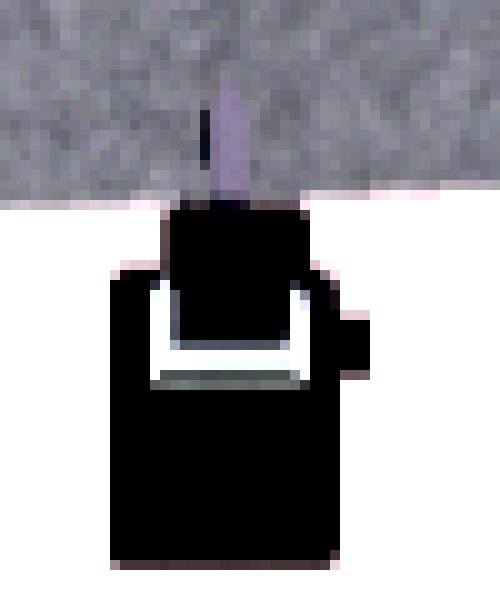

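Call:
{"method": "step_arm", "body": {"plan": [{"tx":-2.86,"ty":-2.87,"grip":8.5},{"tx":-2.86,"ty":-2.87},{"tx":-2.86,"ty":-2.87},{"tx":-2.86,"ty":-2.87},{"tx":-2.86,"ty":-2.87},{"tx":-2.86,"ty":-2.87},{"tx":-2.86,"ty":-2.87},{"tx":-2.86,"ty":-2.87}]}}

```text
invalid input
```

Call:
{"method": "step_arm", "body": {"plan": [{"tx":-2.86,"ty":-2.87},{"tx":-2.86,"ty":-2.87},{"tx":-2.86,"ty":-2.87},{"tx":-2.86,"ty":-2.87},{"tx":-2.86,"ty":-2.87},{"tx":-2.86,"ty":-2.87},{"tx":-2.86,"ty":-2.87},{"tx":-2.86,"ty":-2.87}]}}

```text
invalid input
```

```bash
cat >> h.py <<'E'
from scipy.spatial.transform import Rotation as R
def to(x,y,z,yaw,st=None):
    s=st or sense(); p=np.array(s["tool_pos"]); Rm=R.from_euler("xyz",s["tcp_rot"],degrees=True)
    d=Rm.inv().apply(np.array([x,y,z])-p)/10
    rot=(Rm.inv()*R.from_euler("xyz",[180,0,yaw],degrees=True)).as_rotvec(degrees=True)
    n=max(np.linalg.norm(d)*10/41,np.linalg.norm(rot)/7.1)
    print("pos",p,"rot",np.array(s["tcp_rot"]),"t",s["time"],"F",np.array(s["ft_force"]),"gap",s["finger_gap"])
    print("shift cm (tool axes, before turn)",d,"turn deg",rot,"rows",n, "dist",np.linalg.norm(d)*10)
E
python3 -c "
from h import *
to(491,-324,230,97.8)"
```

```text
pos [133.57 584.41 230.32] rot [-179.9    -0.01  167.12] t 0.1 F [ 0.51  0.5  -0.04] gap 85.65888554942853
shift cm (tool axes, before turn) [-55.1  -80.59   0.16] turn deg [-0.09  0.05 69.32] rows 23.809833289408175 dist 976.2031648657352
```

Call:
{"method": "step_arm", "body": {"plan": [{"grip":8.5,"tx":-2.86,"ty":-2.87,"tz":0,"ax":0,"ay":0,"az":0},{"grip":8.5,"tx":-2.86,"ty":-2.87,"tz":0,"ax":0,"ay":0,"az":0},{"grip":8.5,"tx":-2.86,"ty":-2.87,"tz":0,"ax":0,"ay":0,"az":0},{"grip":8.5,"tx":-2.86,"ty":-2.87,"tz":0,"ax":0,"ay":0,"az":0},{"grip":8.5,"tx":-2.86,"ty":-2.87,"tz":0,"ax":0,"ay":0,"az":0},{"grip":8.5,"tx":-2.86,"ty":-2.87,"tz":0,"ax":0,"ay":0,"az":0},{"grip":8.5,"tx":-2.86,"ty":-2.87,"tz":0,"ax":0,"ay":0,"az":0},{"grip":8.5,"tx":-2.86,"ty":-2.87,"tz":0,"ax":0,"ay":0,"az":0}]}}

```text
time: 0.77
tool_pos: [305.9, 308.2, 231.0]
tcp_rot: [-180.0, -0.0, 167.1]
ft_force: [0.4, -0.3, 0.5]
finger_gap: 85.2
```

Call:
{"method": "step_arm", "body": {"plan": [{"grip":8.5,"tx":-2.86,"ty":-2.87,"tz":0,"ax":0,"ay":0,"az":0},{"grip":8.5,"tx":-2.86,"ty":-2.87,"tz":0,"ax":0,"ay":0,"az":0},{"grip":8.5,"tx":-2.86,"ty":-2.87,"tz":0,"ax":0,"ay":0,"az":0},{"grip":8.5,"tx":-2.86,"ty":-2.87,"tz":0,"ax":0,"ay":0,"az":0},{"grip":8.5,"tx":-2.86,"ty":-2.87,"tz":0,"ax":0,"ay":0,"az":0},{"grip":8.5,"tx":-2.86,"ty":-2.87,"tz":0,"ax":0,"ay":0,"az":0},{"grip":8.5,"tx":-2.86,"ty":-2.87,"tz":0,"ax":0,"ay":0,"az":0},{"grip":8.5,"tx":-2.86,"ty":-2.87,"tz":0,"ax":0,"ay":0,"az":0}]}}

```text
time: 1.43
tool_pos: [477.9, 33.2, 231.1]
tcp_rot: [180.0, -0.0, 167.1]
ft_force: [0.4, 0.2, -0.7]
finger_gap: 84.8
```

```bash
python3 -c "
from h import *
to(491,-324,150,97.8)"
```

```text
pos [477.9   33.21 231.05] rot [180.    -0.01 167.1 ] t 1.4333 F [ 0.41  0.24 -0.66] gap 84.81281971001289
shift cm (tool axes, before turn) [ -9.25 -34.53   8.1 ] turn deg [-0.   -0.01 69.3 ] rows 9.761128429602037 dist 366.5226322031824
```

Call:
{"method": "step_arm", "body": {"plan": [{"grip":8.5,"tx":-1.03,"ty":-3.84,"tz":0,"ax":0,"ay":0,"az":0},{"grip":8.5,"tx":-1.03,"ty":-3.84,"tz":0,"ax":0,"ay":0,"az":0},{"grip":8.5,"tx":-1.03,"ty":-3.84,"tz":0,"ax":0,"ay":0,"az":0},{"grip":8.5,"tx":-1.03,"ty":-3.84,"tz":0,"ax":0,"ay":0,"az":0},{"grip":8.5,"tx":-1.03,"ty":-3.84,"tz":0,"ax":0,"ay":0,"az":0},{"grip":8.5,"tx":-1.03,"ty":-3.84,"tz":0,"ax":0,"ay":0,"az":0},{"grip":8.5,"tx":-1.03,"ty":-3.84,"tz":0,"ax":0,"ay":0,"az":0},{"grip":8.5,"tx":-1.03,"ty":-3.84,"tz":0,"ax":0,"ay":0,"az":0}]}}

```text
time: 2.1
tool_pos: [488.7, -284.5, 230.8]
tcp_rot: [180.0, -0.0, 167.1]
ft_force: [0.2, 0.6, -0.9]
finger_gap: 84.8
```

Call:
{"method": "step_arm", "body": {"plan": [{"grip":8.5,"tx":-1.03,"ty":-3.84,"tz":0,"ax":0,"ay":0,"az":0},{"grip":8.5,"tx":0,"ty":0,"tz":1.0,"ax":0,"ay":0,"az":7},{"grip":8.5,"tx":0,"ty":0,"tz":1.0,"ax":0,"ay":0,"az":7},{"grip":8.5,"tx":0,"ty":0,"tz":1.0,"ax":0,"ay":0,"az":7},{"grip":8.5,"tx":0,"ty":0,"tz":1.0,"ax":0,"ay":0,"az":7},{"grip":8.5,"tx":0,"ty":0,"tz":1.0,"ax":0,"ay":0,"az":7},{"grip":8.5,"tx":0,"ty":0,"tz":1.0,"ax":0,"ay":0,"az":7},{"grip":8.5,"tx":0,"ty":0,"tz":1.0,"ax":0,"ay":0,"az":7}]}}

```text
time: 2.77
tool_pos: [490.4, -322.1, 160.2]
tcp_rot: [-180.0, -0.1, 117.8]
ft_force: [-0.5, 0.3, 0.2]
finger_gap: 85.1
```

Call:
{"method": "step_arm", "body": {"plan": [{"grip":8.5,"tx":0,"ty":0,"tz":0,"ax":0,"ay":0,"az":7},{"grip":8.5,"tx":0,"ty":0,"tz":0,"ax":0,"ay":0,"az":7},{"grip":8.5,"tx":0,"ty":0,"tz":0,"ax":0,"ay":0,"az":6},{"grip":8.5,"tx":0,"ty":0,"tz":0,"ax":0,"ay":0,"az":0}]}}

```text
time: 3.1
tool_pos: [490.4, -322.0, 160.6]
tcp_rot: [-180.0, -0.1, 97.8]
ft_force: [-0.1, 0.4, 0.2]
finger_gap: 84.9
```

Run:
```python
from h import *
to(491,-324,60,97.8)
s=snapshot("side"); t=snapshot("top")
crop(s[:,:,::-1],"pics/s1.png",340,60,240,180,3); crop(t[:,:,::-1],"pics/t1.png",380,200,200,160,4)
```

```text
pos [ 490.41 -322.05  160.61] rot [-179.95   -0.05   97.83] t 3.1 F [-0.11  0.38  0.15] gap 84.9057218701399
shift cm (tool axes, before turn) [-0.21  0.04 10.06] turn deg [-0.05 -0.05  0.03] rows 2.4543624568088194 dist 100.6288607291616
```

View pics/s1.png

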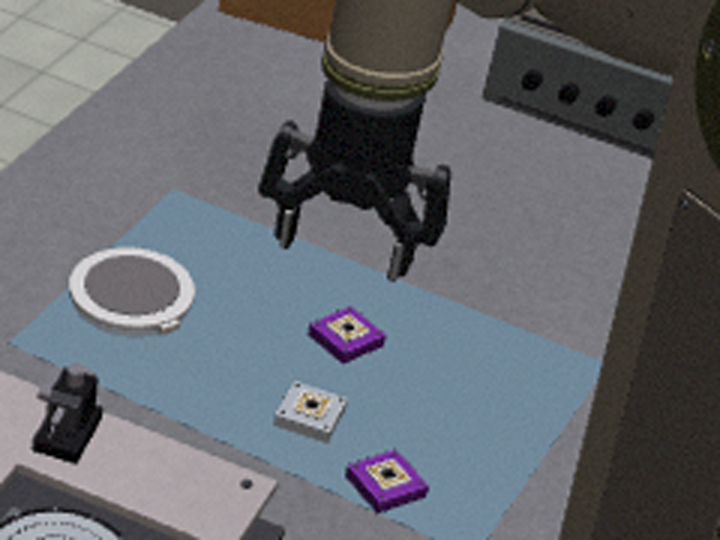

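View pics/t1.png

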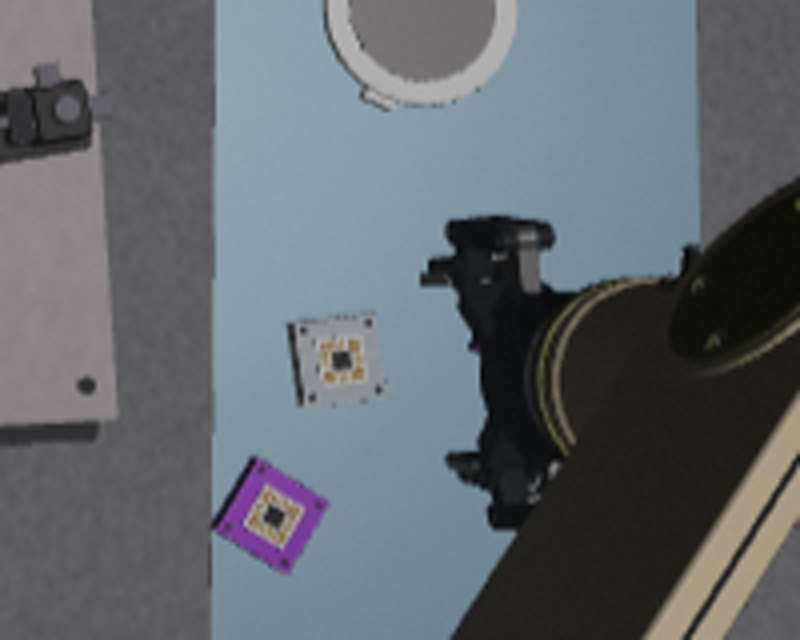

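Call:
{"method": "step_arm", "body": {"plan": [{"grip":8.5,"tx":-0.2,"ty":0.05,"tz":3,"ax":0,"ay":0,"az":0},{"grip":8.5,"tx":0,"ty":0,"tz":3,"ax":0,"ay":0,"az":0},{"grip":8.5,"tx":0,"ty":0,"tz":3,"ax":0,"ay":0,"az":0},{"grip":8.5,"tx":0,"ty":0,"tz":2,"ax":0,"ay":0,"az":0},{"grip":8.5,"tx":0,"ty":0,"tz":1,"ax":0,"ay":0,"az":0},{"grip":8.5,"tx":0,"ty":0,"tz":0,"ax":0,"ay":0,"az":0}]}}

```text
time: 3.7
tool_pos: [489.7, -322.7, 38.2]
tcp_rot: [-179.8, -0.2, 98.3]
ft_force: [-0.1, -0.0, 0.2]
finger_gap: 85.2
```

Run:
```python
from h import *
to(491,-324,2,97.8)
s=snapshot("side"); t=snapshot("top")
crop(s[:,:,::-1],"pics/s2.png",400,130,100,100,6); crop(t[:,:,::-1],"pics/t2.png",430,240,100,100,6)
```

```text
pos [ 489.66 -322.71   38.19] rot [-179.79   -0.23   98.25] t 3.7 F [-0.07 -0.03  0.17] gap 85.1936815623994
shift cm (tool axes, before turn) [-0.16  0.13  3.62] turn deg [-0.21 -0.22  0.46] rows 0.8837371506256222 dist 36.23322317565051
```

View pics/s2.png

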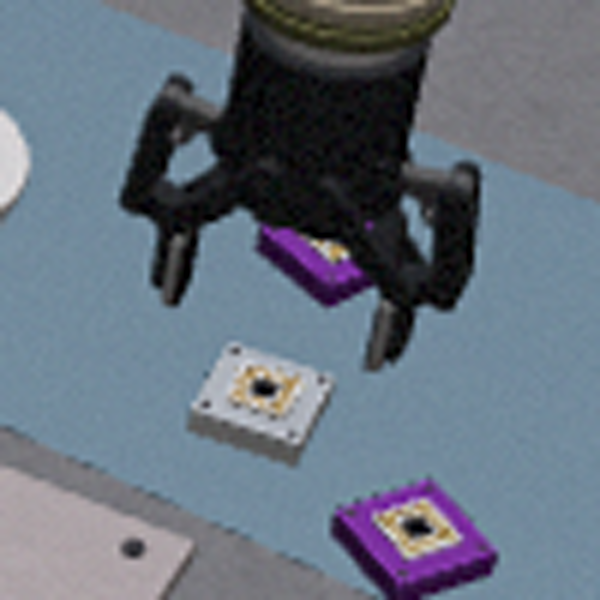

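View pics/t2.png

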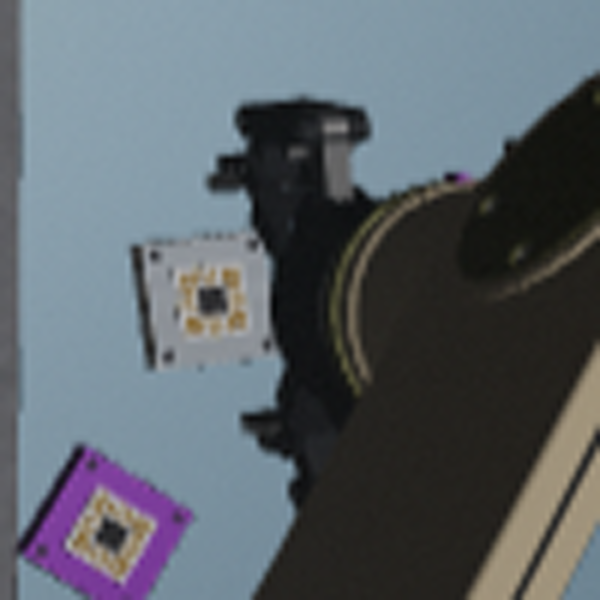

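Run:
```python
from h import *
for yy in (-322.7,):
  for dx in (-47,47):
    for tx in (-11,11):
      a=np.radians(98.25); p=np.array([489.7,-322.7,51])+dx*np.array([np.sin(a),-np.cos(a),0])+tx*np.array([np.cos(a),np.sin(a),0])
      u=proj("top",p); w=proj("side",p); print(dx,tx,(u-[430,240])*6,(w-[400,130])*6)
```

```text
-47 -11 [286.45 423.18] [385.79 346.39]
-47 11 [230.16 430.  ] [369.98 376.61]
47 -11 [251.33 178.62] [179.09 280.17]
47 11 [195.42 185.18] [161.78 309.3 ]
```

Call:
{"method": "step_arm", "body": {"plan": [{"grip":8.5,"tx":-0.15,"ty":0.1,"tz":1.5,"ax":0,"ay":0,"az":0.4},{"grip":8.5,"tx":0,"ty":0,"tz":1.5,"ax":0,"ay":0,"az":0},{"grip":8.5,"tx":0,"ty":0,"tz":0.5,"ax":0,"ay":0,"az":0},{"grip":8.5,"tx":0,"ty":0,"tz":0,"ax":0,"ay":0,"az":0},{"grip":8.5,"tx":0,"ty":0,"tz":0,"ax":0,"ay":0,"az":0}]}}

```text
time: 4.22
tool_pos: [493.4, -326.1, 7.7]
tcp_rot: [179.9, 0.1, 97.7]
ft_force: [0.3, 0.1, -0.0]
finger_gap: 85.0
```

Run:
```python
from h import *
to(491,-324,2,97.8)
```

```text
pos [ 493.42 -326.06    7.67] rot [179.94   0.06  97.74] t 4.2167 F [ 0.32  0.05 -0.04] gap 84.99254989576868
shift cm (tool axes, before turn) [ 0.24 -0.21  0.57] turn deg [ 0.06  0.06 -0.06] rows 0.15854859662541382 dist 6.500492461641967
```

Call:
{"method": "step_arm", "body": {"plan": [{"grip":8.5,"tx":0,"ty":0,"tz":0,"ax":0,"ay":0,"az":0},{"grip":8.5,"tx":0,"ty":0,"tz":0,"ax":0,"ay":0,"az":0}]}}

```text
time: 4.38
tool_pos: [493.7, -326.2, 7.8]
tcp_rot: [179.9, 0.1, 97.7]
ft_force: [-0.2, 1.0, -0.4]
finger_gap: 85.0
```

Call:
{"method": "step_arm", "body": {"plan": [{"grip":8.5,"tx":0.2,"ty":-0.2,"tz":0.3,"ax":0,"ay":0,"az":0},{"grip":8.5,"tx":0,"ty":0,"tz":0.25,"ax":0,"ay":0,"az":0},{"grip":8.5,"tx":0,"ty":0,"tz":0,"ax":0,"ay":0,"az":0},{"grip":8.5,"tx":0,"ty":0,"tz":0,"ax":0,"ay":0,"az":0}]}}

```text
time: 4.72
tool_pos: [490.2, -323.6, 0.5]
tcp_rot: [-180.0, -0.0, 97.7]
ft_force: [-0.2, 0.3, 0.5]
finger_gap: 85.0
```

Call:
{"method": "step_arm", "body": {"newtons": 40, "plan": [{"grip":6.0,"tx":0,"ty":0,"tz":-0.15,"ax":0,"ay":0,"az":0},{"grip":4.5,"tx":0,"ty":0,"tz":0,"ax":0,"ay":0,"az":0},{"grip":4.5,"tx":0,"ty":0,"tz":0,"ax":0,"ay":0,"az":0},{"grip":4.5,"tx":0,"ty":0,"tz":0,"ax":0,"ay":0,"az":0},{"grip":4.5,"tx":0,"ty":0,"tz":0,"ax":0,"ay":0,"az":0},{"grip":4.5,"tx":0,"ty":0,"tz":0,"ax":0,"ay":0,"az":0},{"grip":4.5,"tx":0,"ty":0,"tz":0,"ax":0,"ay":0,"az":0}]}}

```text
time: 5.3
tool_pos: [490.9, -324.2, 2.8]
tcp_rot: [180.0, 0.0, 97.7]
ft_force: [-0.3, 0.7, 4.2]
finger_gap: 48.7
```

Run:
```python
from h import *
to(491,-324,2,97.8)
s=snapshot("side"); t=snapshot("top")
crop(s[:,:,::-1],"pics/s3.png",400,130,100,100,6); crop(t[:,:,::-1],"pics/t3.png",430,240,100,100,6)
```

```text
pos [ 490.87 -324.16    2.78] rot [179.96   0.04  97.72] t 5.3 F [-0.32  0.72  4.22] gap 48.67878923590508
shift cm (tool axes, before turn) [0.01 0.01 0.08] turn deg [ 0.04  0.04 -0.08] rows 0.019754956092463836 dist 0.8099531997910172
```

View pics/s3.png

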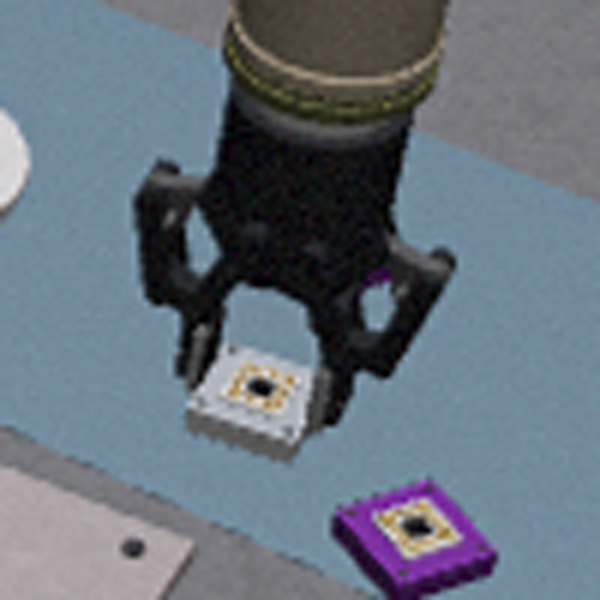

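Call:
{"method": "step_arm", "body": {"plan": [{"grip":4.5,"tx":0,"ty":0,"tz":-1,"ax":0,"ay":0,"az":0},{"grip":4.5,"tx":0,"ty":0,"tz":-2,"ax":0,"ay":0,"az":0},{"grip":4.5,"tx":0,"ty":0,"tz":-3,"ax":0,"ay":0,"az":0},{"grip":4.5,"tx":0,"ty":0,"tz":-3,"ax":0,"ay":0,"az":0},{"grip":4.5,"tx":0,"ty":0,"tz":-3,"ax":0,"ay":0,"az":0},{"grip":4.5,"tx":0,"ty":0,"tz":-3,"ax":0,"ay":0,"az":0},{"grip":4.5,"tx":0,"ty":0,"tz":-2,"ax":0,"ay":0,"az":0},{"grip":4.5,"tx":0,"ty":0,"tz":0,"ax":0,"ay":0,"az":0}]}}

```text
time: 6.07
tool_pos: [492.7, -325.6, 178.6]
tcp_rot: [179.7, 0.4, 97.7]
ft_force: [1.6, 0.1, -0.2]
finger_gap: 48.8
```

Run:
```python
from h import *
to(551,-1.6,172,94.3)
s=snapshot("side")
crop(s[:,:,::-1],"pics/s4.png",380,70,140,140,5)
```

```text
pos [ 492.71 -325.56  178.62] rot [179.66   0.35  97.72] t 6.0667 F [ 1.63  0.05 -0.23] gap 48.838869423773446
shift cm (tool axes, before turn) [31.32 10.12  0.53] turn deg [0.35 0.34 3.42] rows 8.029965389968558 dist 329.22858098871086
```

View pics/s4.png

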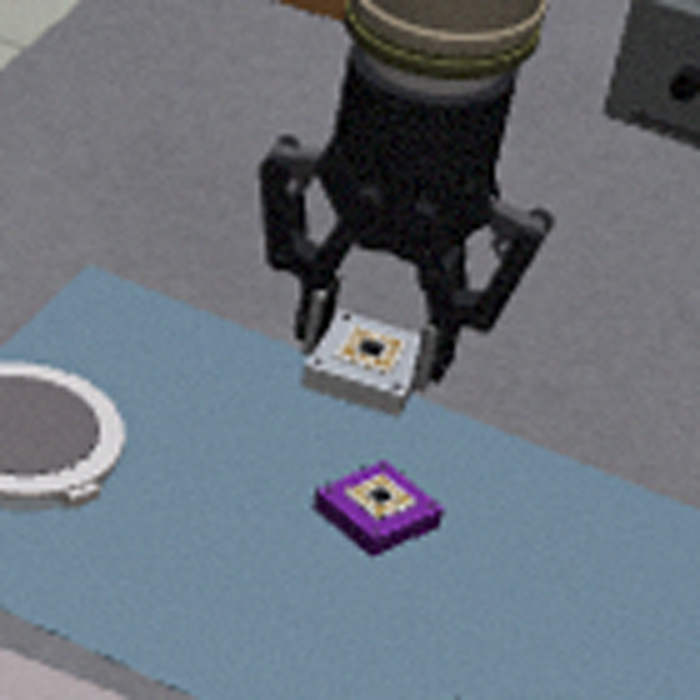

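Call:
{"method": "step_arm", "body": {"plan": [{"grip":4.5,"tx":1.5,"ty":0.48,"tz":0,"ax":0,"ay":0,"az":0},{"grip":4.5,"tx":3.5,"ty":1.13,"tz":0,"ax":0,"ay":0,"az":0},{"grip":4.5,"tx":3.5,"ty":1.13,"tz":0,"ax":0,"ay":0,"az":0},{"grip":4.5,"tx":3.5,"ty":1.13,"tz":0,"ax":0,"ay":0,"az":0},{"grip":4.5,"tx":3.5,"ty":1.13,"tz":0,"ax":0,"ay":0,"az":0},{"grip":4.5,"tx":3.5,"ty":1.13,"tz":0,"ax":0,"ay":0,"az":0},{"grip":4.5,"tx":3.5,"ty":1.13,"tz":0,"ax":0,"ay":0,"az":0},{"grip":4.5,"tx":3.5,"ty":1.13,"tz":0,"ax":0,"ay":0,"az":0}]}}

```text
time: 6.78
tool_pos: [536.9, -52.1, 169.6]
tcp_rot: [-179.8, -0.1, 97.7]
ft_force: [0.9, 0.1, -0.9]
finger_gap: 48.7
```

Call:
{"method": "step_arm", "body": {"plan": [{"grip":4.5,"tx":3.0,"ty":0.96,"tz":0,"ax":0,"ay":0,"az":0},{"grip":4.5,"tx":1.5,"ty":0.45,"tz":0,"ax":0,"ay":0,"az":1.5},{"grip":4.5,"tx":0.8,"ty":0.3,"tz":0,"ax":0,"ay":0,"az":2},{"grip":4.5,"tx":0,"ty":0,"tz":0,"ax":0,"ay":0,"az":0},{"grip":4.5,"tx":0,"ty":0,"tz":0,"ax":0,"ay":0,"az":0}]}}

```text
time: 7.2
tool_pos: [547.3, 0.7, 170.2]
tcp_rot: [-179.8, -0.0, 94.4]
ft_force: [0.0, -0.2, -1.2]
finger_gap: 48.5
```

Run:
```python
from h import *
to(551,-1.6,80,94.3)
```

```text
pos [547.33   0.69 170.2 ] rot [-179.8    -0.03   94.37] t 7.2 F [ 0.   -0.22 -1.18] gap 48.542276050466576
shift cm (tool axes, before turn) [-0.26  0.38  9.02] turn deg [-0.2  -0.03  0.07] rows 2.2025517855882746 dist 90.30462320911926
```

Call:
{"method": "step_arm", "body": {"plan": [{"grip":4.5,"tx":-0.2,"ty":0.35,"tz":1,"ax":0,"ay":0,"az":0},{"grip":4.5,"tx":0,"ty":0,"tz":2.5,"ax":0,"ay":0,"az":0},{"grip":4.5,"tx":0,"ty":0,"tz":2.5,"ax":0,"ay":0,"az":0},{"grip":4.5,"tx":0,"ty":0,"tz":2,"ax":0,"ay":0,"az":0},{"grip":4.5,"tx":0,"ty":0,"tz":1,"ax":0,"ay":0,"az":0},{"grip":4.5,"tx":0,"ty":0,"tz":0,"ax":0,"ay":0,"az":0},{"grip":4.5,"tx":0,"ty":0,"tz":0,"ax":0,"ay":0,"az":0},{"grip":4.5,"tx":0,"ty":0,"tz":0,"ax":0,"ay":0,"az":0}]}}

```text
time: 7.87
tool_pos: [553.4, -2.4, 83.6]
tcp_rot: [179.9, 0.0, 94.2]
ft_force: [0.1, 0.3, -1.5]
finger_gap: 48.7
```

Run:
```python
from h import *
to(551,-1.6,54.5,94.3)
s=snapshot("side"); t=snapshot("top")
crop(s[:,:,::-1],"pics/s5.png",300,190,120,100,6); crop(t[:,:,::-1],"pics/t5.png",270,200,120,100,6)
```

```text
pos [553.37  -2.4   83.56] rot [179.89   0.02  94.2 ] t 7.8667 F [ 0.13  0.32 -1.47] gap 48.71594305821736
shift cm (tool axes, before turn) [ 0.1  -0.24  2.91] turn deg [ 0.11  0.02 -0.1 ] rows 0.7114709368991302 dist 29.170308412864337
```

View pics/s5.png

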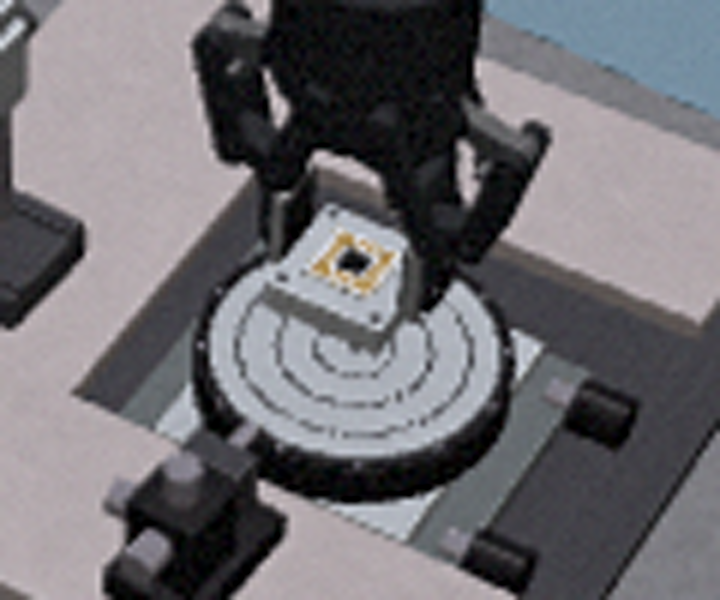

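View pics/t5.png

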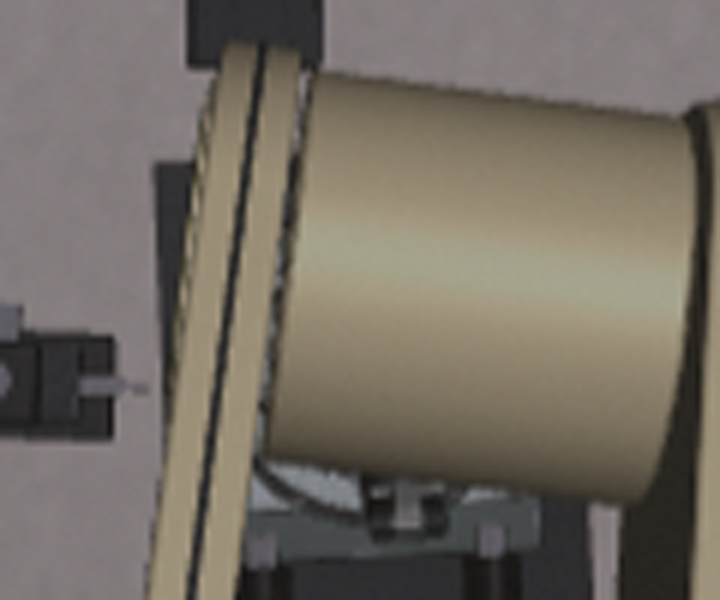

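Run:
```python
from h import *
f=lambda x,y:(300+(x+.5)/6-.5,190+(y+.5)/6-.5)
print(onz("side",*f(353,262),96.8), onz("side",*f(353,262),98))
```

```text
[554.89  -2.06  96.8 ] [554.31  -1.02  98.  ]
```

Call:
{"method": "step_arm", "body": {"plan": [{"grip":4.5,"tx":0.05,"ty":-0.3,"tz":1,"ax":0,"ay":0,"az":0},{"grip":4.5,"tx":0,"ty":0,"tz":1,"ax":0,"ay":0,"az":0},{"grip":4.5,"tx":0,"ty":0,"tz":0.3,"ax":0,"ay":0,"az":0},{"grip":4.5,"tx":0,"ty":0,"tz":0,"ax":0,"ay":0,"az":0},{"grip":4.5,"tx":0,"ty":0,"tz":0,"ax":0,"ay":0,"az":0},{"grip":4.5,"tx":0,"ty":0,"tz":0,"ax":0,"ay":0,"az":0}]}}

```text
time: 8.47
tool_pos: [549.5, -1.6, 59.4]
tcp_rot: [180.0, 0.0, 94.2]
ft_force: [0.3, -0.6, -2.2]
finger_gap: 48.7
```

Call:
{"method": "step_arm", "body": {"plan": [{"grip":4.5,"tx":0,"ty":0,"tz":0.2,"ax":0,"ay":0,"az":0},{"grip":4.5,"tx":0,"ty":0,"tz":0,"ax":0,"ay":0,"az":0},{"grip":4.5,"tx":0,"ty":0,"tz":0.1,"ax":0,"ay":0,"az":0},{"grip":4.5,"tx":0,"ty":0,"tz":0,"ax":0,"ay":0,"az":0}]}}

```text
time: 8.8
tool_pos: [549.4, -1.6, 56.2]
tcp_rot: [-180.0, -0.0, 94.2]
ft_force: [-0.3, -0.2, -2.2]
finger_gap: 49.1
```

Run:
```python
from h import *
s=snapshot("side"); to(551,-1.6,54.5,94.3)
crop(s[:,:,::-1],"pics/s6.png",300,190,120,100,6)
```

```text
pos [549.37  -1.63  56.28] rot [-180.      0.     94.22] t 8.85 F [-0.47 -0.01 -1.86] gap 48.51360478789471
shift cm (tool axes, before turn) [-0.01  0.16  0.18] turn deg [-0.    0.   -0.08] rows 0.05893793255989451 dist 2.416455234955675
```

View pics/s6.png

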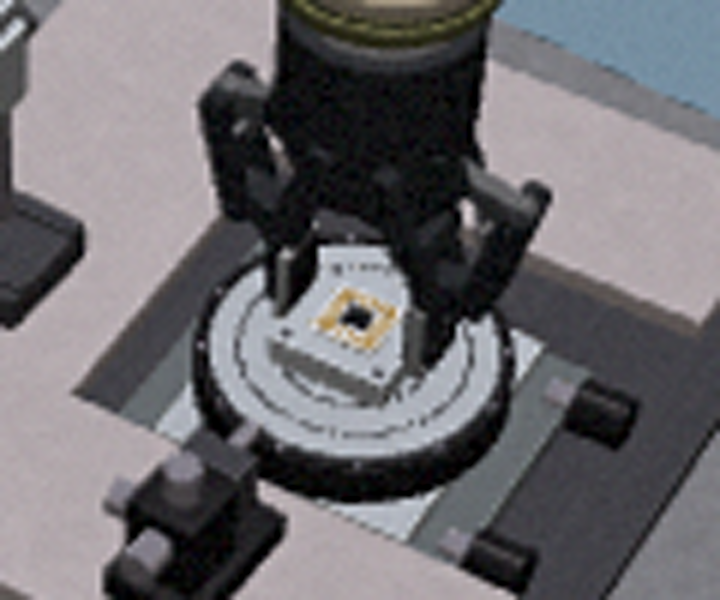

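Call:
{"method": "step_arm", "body": {"plan": [{"grip":4.5,"tx":0,"ty":0.1,"tz":0.1,"ax":0,"ay":0,"az":0},{"grip":4.5,"tx":0,"ty":0,"tz":0,"ax":0,"ay":0,"az":0},{"grip":4.5,"tx":0,"ty":0,"tz":0.1,"ax":0,"ay":0,"az":0},{"grip":4.5,"tx":0,"ty":0,"tz":0,"ax":0,"ay":0,"az":0}]}}

```text
time: 9.18
tool_pos: [550.6, -1.6, 54.8]
tcp_rot: [180.0, 0.0, 94.2]
ft_force: [-1.9, -0.3, 3.3]
finger_gap: 48.4
```

Run:
```python
from h import *
print([(proj("side",(551,-1.6,z))-[300,190]+.5)*6-.5 for z in (68,69)], proj("side",(550.5,-1.85,52)))
```

```text
[array([356.68, 319.55]), array([356.83, 317.76])] [358.88 247.63]
```

Call:
{"method": "step_arm", "body": {"plan": [{"grip":5.3,"tx":0,"ty":0,"tz":0,"ax":0,"ay":0,"az":0},{"grip":6.2,"tx":0,"ty":0,"tz":0,"ax":0,"ay":0,"az":0},{"grip":6.8,"tx":0,"ty":0,"tz":0,"ax":0,"ay":0,"az":0},{"grip":6.8,"tx":0,"ty":0,"tz":0,"ax":0,"ay":0,"az":0},{"grip":6.8,"tx":0,"ty":0,"tz":0,"ax":0,"ay":0,"az":0}]}}

```text
time: 9.6
tool_pos: [550.4, -1.6, 54.2]
tcp_rot: [-180.0, -0.0, 94.2]
ft_force: [0.1, -0.6, 0.3]
finger_gap: 68.0
```

Call:
{"method": "step_arm", "body": {"plan": [{"grip":6.8,"tx":0,"ty":0,"tz":-1,"ax":0,"ay":0,"az":0},{"grip":6.8,"tx":0,"ty":0,"tz":-2.5,"ax":0,"ay":0,"az":0},{"grip":6.8,"tx":0,"ty":0,"tz":-3.5,"ax":0,"ay":0,"az":0},{"grip":6.8,"tx":0,"ty":0,"tz":-3.5,"ax":0,"ay":0,"az":0},{"grip":6.8,"tx":0,"ty":0,"tz":-3.5,"ax":0,"ay":0,"az":0},{"grip":6.8,"tx":0,"ty":0,"tz":-3,"ax":0,"ay":0,"az":0},{"grip":6.8,"tx":0,"ty":0,"tz":-2,"ax":0,"ay":0,"az":0},{"grip":6.8,"tx":0,"ty":0,"tz":0,"ax":0,"ay":0,"az":0}]}}

```text
time: 10.27
tool_pos: [553.1, -1.8, 251.7]
tcp_rot: [179.4, 0.1, 94.2]
ft_force: [0.6, -0.0, 1.1]
finger_gap: 68.0
```

Run:
```python
from h import *
s=snapshot("side"); to(440.5,347.3,245,170.7)
crop(s[:,:,::-1],"pics/s7.png",300,190,120,100,6)
```

```text
pos [552.17  -1.7  248.68] rot [179.61   0.07  94.22] t 10.3167 F [ 0.25 -0.36  0.03] gap 68.00659666190222
shift cm (tool axes, before turn) [35.63 -8.57  0.27] turn deg [  0.28   0.31 -76.48] rows 10.7717663197511 dist 366.44957355294173
```

View pics/s7.png

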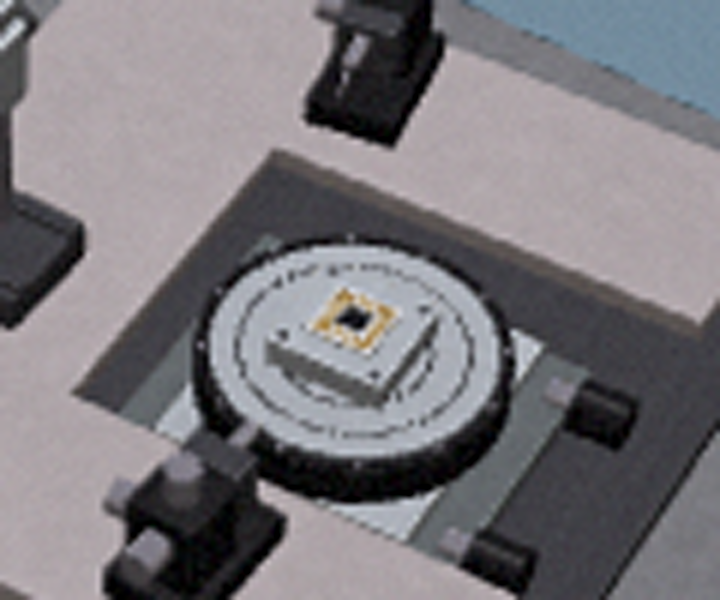

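Call:
{"method": "step_arm", "body": {"plan": [{"grip":6.8,"tx":2,"ty":-0.5,"tz":0,"ax":0,"ay":0,"az":0},{"grip":6.8,"tx":3.95,"ty":-0.95,"tz":0,"ax":0,"ay":0,"az":0},{"grip":6.8,"tx":3.95,"ty":-0.95,"tz":0,"ax":0,"ay":0,"az":0},{"grip":6.8,"tx":3.95,"ty":-0.95,"tz":0,"ax":0,"ay":0,"az":0},{"grip":6.8,"tx":3.95,"ty":-0.95,"tz":0,"ax":0,"ay":0,"az":0},{"grip":6.8,"tx":3.95,"ty":-0.95,"tz":0,"ax":0,"ay":0,"az":0},{"grip":6.8,"tx":3.95,"ty":-0.95,"tz":0,"ax":0,"ay":0,"az":0},{"grip":6.8,"tx":3.95,"ty":-0.95,"tz":0,"ax":0,"ay":0,"az":0}]}}

```text
time: 10.98
tool_pos: [455.6, 290.3, 243.3]
tcp_rot: [-179.9, 0.0, 94.2]
ft_force: [1.3, -0.5, -0.4]
finger_gap: 68.0
```

Call:
{"method": "step_arm", "body": {"plan": [{"grip":5.0,"tx":3.95,"ty":-0.95,"tz":0,"ax":0,"ay":0,"az":0},{"grip":5.0,"tx":2.0,"ty":-0.5,"tz":0,"ax":0,"ay":0,"az":-6.5},{"grip":5.0,"tx":0,"ty":0,"tz":0,"ax":0,"ay":0,"az":-7},{"grip":5.0,"tx":0,"ty":0,"tz":0,"ax":0,"ay":0,"az":-7},{"grip":5.0,"tx":0,"ty":0,"tz":0,"ax":0,"ay":0,"az":-7},{"grip":5.0,"tx":0,"ty":0,"tz":0,"ax":0,"ay":0,"az":-7},{"grip":5.0,"tx":0,"ty":0,"tz":0,"ax":0,"ay":0,"az":-7},{"grip":5.0,"tx":0,"ty":0,"tz":0,"ax":0,"ay":0,"az":-7}]}}

```text
time: 11.65
tool_pos: [437.7, 346.8, 243.0]
tcp_rot: [-179.9, -0.0, 143.1]
ft_force: [0.7, 0.8, 0.1]
finger_gap: 49.6
```

Call:
{"method": "step_arm", "body": {"plan": [{"grip":5.0,"tx":0,"ty":0,"tz":2,"ax":0,"ay":0,"az":-7},{"grip":5.0,"tx":0,"ty":0,"tz":2,"ax":0,"ay":0,"az":-7},{"grip":5.0,"tx":0,"ty":0,"tz":2,"ax":0,"ay":0,"az":-7},{"grip":5.0,"tx":0,"ty":0,"tz":1,"ax":0,"ay":0,"az":-7},{"grip":5.0,"tx":0,"ty":0,"tz":0,"ax":0,"ay":0,"az":0},{"grip":5.0,"tx":0,"ty":0,"tz":0,"ax":0,"ay":0,"az":0}]}}

```text
time: 12.15
tool_pos: [437.5, 346.5, 173.0]
tcp_rot: [-179.9, -0.1, 170.5]
ft_force: [0.5, 1.2, 0.4]
finger_gap: 50.0
```

Run:
```python
from h import *
s=snapshot("side"); t=snapshot("top"); to(440.5,347.3,80,170.7)
cv2.imwrite("pics/s8.png",s[:,:,::-1]); cv2.imwrite("pics/t8.png",t[:,:,::-1])
```

```text
pos [438.7  347.35 175.08] rot [179.97   0.04 170.49] t 12.25 F [-0.14  0.97  0.2 ] gap 49.93526970348466
shift cm (tool axes, before turn) [-0.17  0.02  9.51] turn deg [ 0.03  0.04 -0.21] rows 2.319482056112451 dist 95.09876430061048
```

View pics/s8.png

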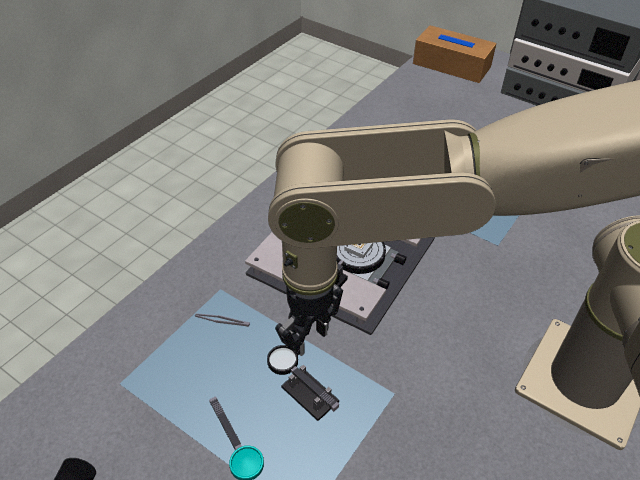

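View pics/t8.png

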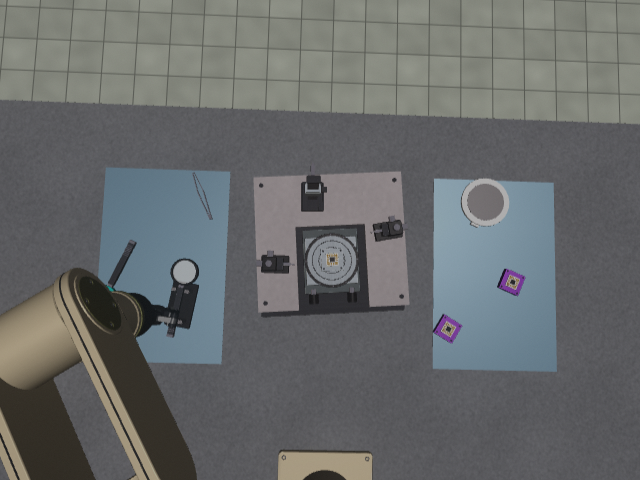

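Call:
{"method": "step_arm", "body": {"plan": [{"grip":5.0,"tx":-0.15,"ty":0,"tz":2,"ax":0,"ay":0,"az":0},{"grip":5.0,"tx":0,"ty":0,"tz":3,"ax":0,"ay":0,"az":0},{"grip":5.0,"tx":0,"ty":0,"tz":3,"ax":0,"ay":0,"az":0},{"grip":5.0,"tx":0,"ty":0,"tz":2,"ax":0,"ay":0,"az":0},{"grip":5.0,"tx":0,"ty":0,"tz":1,"ax":0,"ay":0,"az":0},{"grip":5.0,"tx":0,"ty":0,"tz":0,"ax":0,"ay":0,"az":0},{"grip":5.0,"tx":0,"ty":0,"tz":0,"ax":0,"ay":0,"az":0},{"grip":5.0,"tx":0,"ty":0,"tz":0,"ax":0,"ay":0,"az":0}]}}

```text
time: 12.92
tool_pos: [441.3, 347.9, 66.6]
tcp_rot: [179.9, 0.1, 170.7]
ft_force: [0.6, -0.7, 0.4]
finger_gap: 50.0
```

Run:
```python
from h import *
s=snapshot("side"); t=snapshot("top"); to(440.5,347.3,22,170.7)
crop(s[:,:,::-1],"pics/s9.png",250,310,110,110,6); crop(t[:,:,::-1],"pics/t9.png",130,240,100,100,6)
crop(t[:,:,::-1],"pics/t9b.png",290,220,90,80,8)
```

```text
pos [441.31 347.86  66.59] rot [179.86   0.15 170.69] t 13.0167 F [-0.45  0.29 -0.11] gap 50.140958970317335
shift cm (tool axes, before turn) [ 0.08 -0.08  4.46] turn deg [ 0.14  0.15 -0.  ] rows 1.087929912521311 dist 44.60512641337375
```

View pics/s9.png

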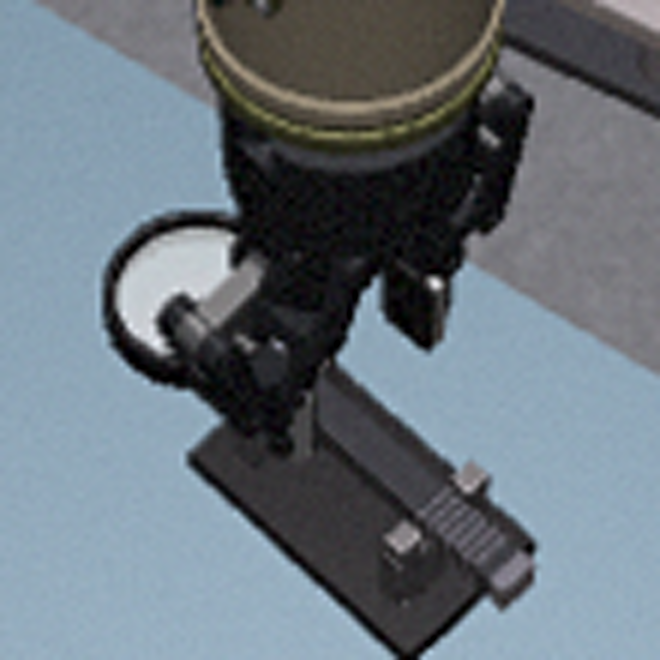

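View pics/t9.png

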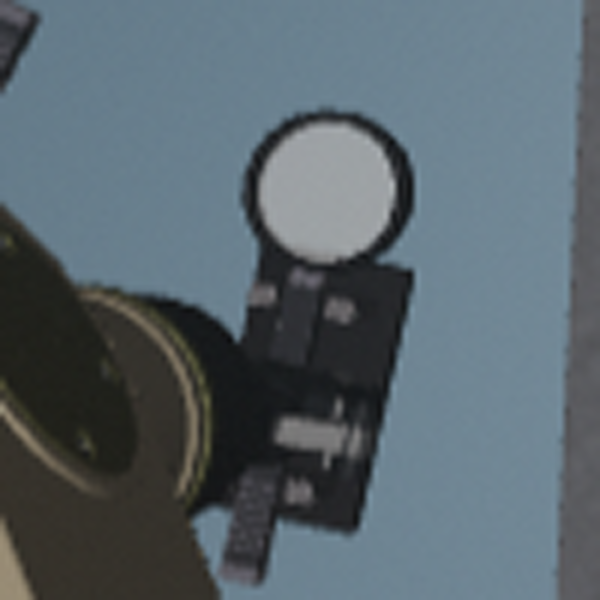

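View pics/t9b.png

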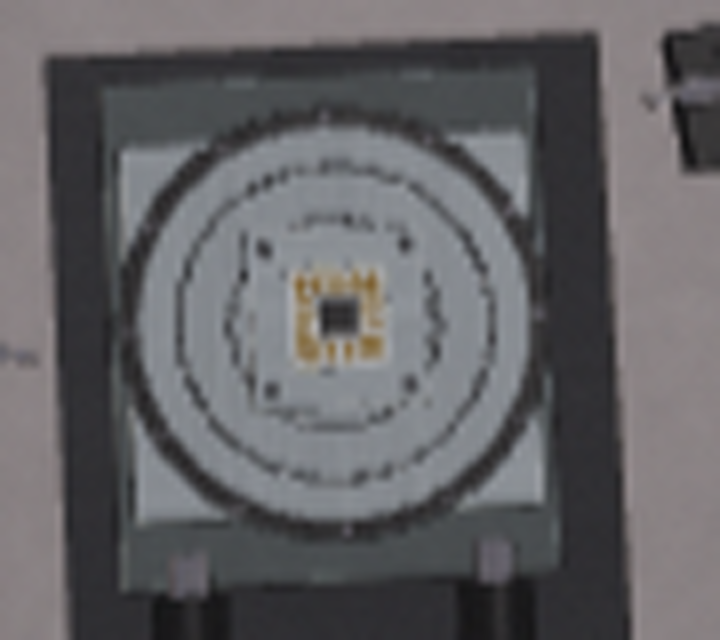

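Call:
{"method": "step_arm", "body": {"plan": [{"grip":5.0,"tx":0.05,"ty":-0.05,"tz":1.5,"ax":0,"ay":0,"az":0},{"grip":5.0,"tx":0,"ty":0,"tz":1.5,"ax":0,"ay":0,"az":0},{"grip":5.0,"tx":0,"ty":0,"tz":1,"ax":0,"ay":0,"az":0},{"grip":5.0,"tx":0,"ty":0,"tz":0.3,"ax":0,"ay":0,"az":0},{"grip":5.0,"tx":0,"ty":0,"tz":0,"ax":0,"ay":0,"az":0},{"grip":5.0,"tx":0,"ty":0,"tz":0,"ax":0,"ay":0,"az":0},{"grip":5.0,"tx":0,"ty":0,"tz":0,"ax":0,"ay":0,"az":0}]}}

```text
time: 13.6
tool_pos: [440.0, 347.0, 22.4]
tcp_rot: [179.9, 0.1, 170.7]
ft_force: [0.4, -0.1, 0.2]
finger_gap: 50.2
```

Run:
```python
from h import *
s=snapshot("side"); t=snapshot("top"); to(440.5,347.3,22,170.7)
crop(s[:,:,::-1],"pics/s10.png",250,310,110,110,6); crop(t[:,:,::-1],"pics/t10.png",130,240,100,100,6)
f=lambda x,y:(290+(x+.5)/8-.5,220+(y+.5)/8-.5)
print("chip top",onz("top",*f(339,315),68))
f=lambda x,y:(300+(x+.5)/6-.5,190+(y+.5)/6-.5)
print("chip side",onz("side",*f(354,318),68))
print("rest mid", onz("top",*[(130+(302.)/6-.5),(240+(395.)/6-.5)],44))
```

```text
pos [440.   346.95  22.32] rot [179.94   0.07 170.72] t 13.7 F [-0.01  0.1   0.67] gap 49.672378763352974
shift cm (tool axes, before turn) [-0.04  0.04  0.03] turn deg [0.06 0.07 0.02] rows 0.01684822934651949 dist 0.6907774032072991
chip top [552.5   -1.12  68.  ]
chip side [552.28  -1.69  68.  ]
rest mid [437.98 340.11  44.  ]
```

View pics/s10.png

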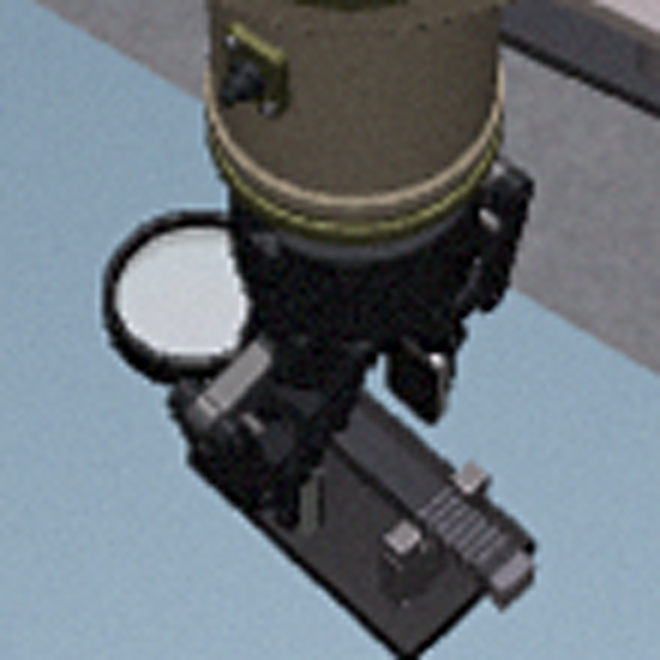

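View pics/t10.png

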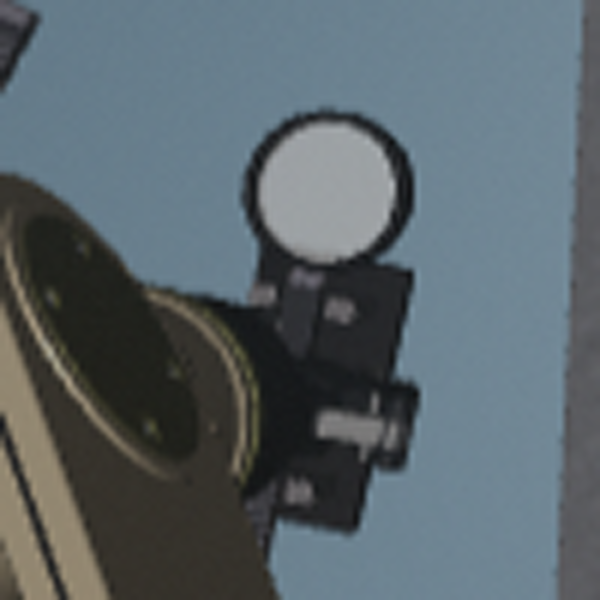

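Call:
{"method": "step_arm", "body": {"newtons": 60, "plan": [{"grip":3.0,"tx":0,"ty":0,"tz":0,"ax":0,"ay":0,"az":0},{"grip":1.8,"tx":0,"ty":0,"tz":0,"ax":0,"ay":0,"az":0},{"grip":1.0,"tx":0,"ty":0,"tz":0,"ax":0,"ay":0,"az":0},{"grip":1.0,"tx":0,"ty":0,"tz":0,"ax":0,"ay":0,"az":0},{"grip":1.0,"tx":0,"ty":0,"tz":0,"ax":0,"ay":0,"az":0},{"grip":1.0,"tx":0,"ty":0,"tz":0,"ax":0,"ay":0,"az":0},{"grip":1.0,"tx":0,"ty":0,"tz":0,"ax":0,"ay":0,"az":0},{"grip":1.0,"tx":0,"ty":0,"tz":0,"ax":0,"ay":0,"az":0}]}}

```text
time: 14.37
tool_pos: [439.6, 346.7, 21.7]
tcp_rot: [180.0, 0.0, 170.7]
ft_force: [-1.0, -1.8, 5.0]
finger_gap: 12.5
```

Run:
```python
from h import *
s=snapshot("side"); t=snapshot("top"); to(440.5,347.3,200,180)
crop(s[:,:,::-1],"pics/s11.png",250,310,110,110,6); crop(t[:,:,::-1],"pics/t11.png",130,240,100,100,6)
```

```text
pos [439.59 346.7   21.74] rot [179.97   0.03 170.72] t 14.4667 F [-0.64 -0.93  5.45] gap 12.596029575611599
shift cm (tool axes, before turn) [ -0.09   0.08 -17.83] turn deg [ 0.02  0.03 -9.28] rows 4.347905943157749 dist 178.26414366946773
```

View pics/s11.png

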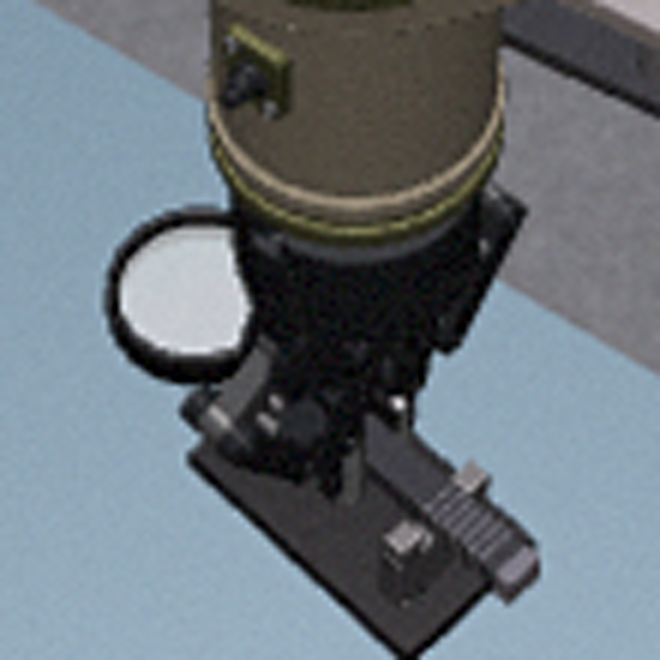

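View pics/t11.png

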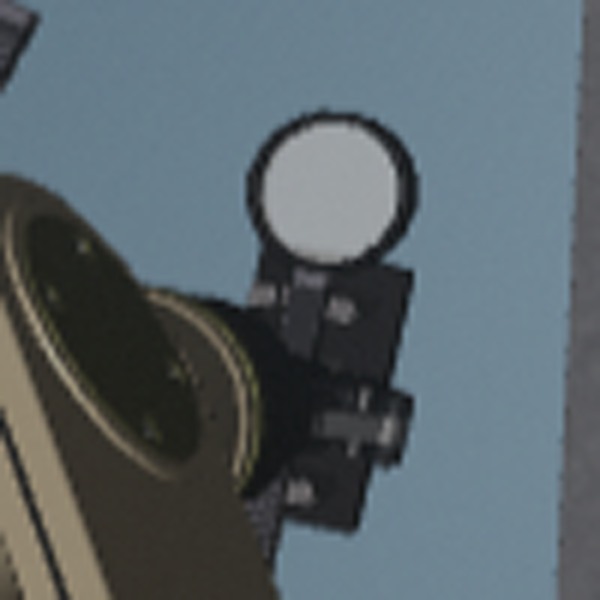

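Call:
{"method": "step_arm", "body": {"plan": [{"grip":1.0,"tx":0,"ty":0,"tz":-0.7,"ax":0,"ay":0,"az":0},{"grip":1.0,"tx":0,"ty":0,"tz":-1.5,"ax":0,"ay":0,"az":0},{"grip":1.0,"tx":0,"ty":0,"tz":-2.5,"ax":0,"ay":0,"az":0},{"grip":1.0,"tx":0,"ty":0,"tz":-3,"ax":0,"ay":0,"az":0},{"grip":1.0,"tx":0,"ty":0,"tz":-3,"ax":0,"ay":0,"az":0},{"grip":1.0,"tx":0,"ty":0,"tz":-2,"ax":0,"ay":0,"az":0},{"grip":1.0,"tx":0,"ty":0,"tz":-1,"ax":0,"ay":0,"az":0},{"grip":1.0,"tx":0,"ty":0,"tz":0,"ax":0,"ay":0,"az":0}]}}

```text
time: 15.13
tool_pos: [440.6, 347.3, 161.1]
tcp_rot: [179.8, 0.2, 170.7]
ft_force: [0.4, 0.5, -1.8]
finger_gap: 13.1
```

Call:
{"method": "step_arm", "body": {"plan": [{"grip":1.0,"tx":0,"ty":0,"tz":-1.5,"ax":0,"ay":0,"az":0},{"grip":1.0,"tx":0,"ty":0,"tz":-1.5,"ax":0,"ay":0,"az":0},{"grip":1.0,"tx":0,"ty":0,"tz":-0.7,"ax":0,"ay":0,"az":0},{"grip":1.0,"tx":0,"ty":0,"tz":0,"ax":0,"ay":0,"az":0},{"grip":1.0,"tx":0,"ty":0,"tz":0,"ax":0,"ay":0,"az":0}]}}

```text
time: 15.55
tool_pos: [439.0, 346.3, 193.9]
tcp_rot: [-179.9, -0.1, 170.7]
ft_force: [-0.1, 0.6, -2.1]
finger_gap: 12.6
```

Run:
```python
from h import *
s=snapshot("side"); t=snapshot("top"); to(476,-1.4,190,180)
crop(s[:,:,::-1],"pics/s12.png",220,250,140,140,5); crop(t[:,:,::-1],"pics/t12.png",110,220,120,120,6)
```

```text
pos [438.59 346.02 193.4 ] rot [-179.9    -0.11  170.72] t 15.65 F [ 1.1   0.27 -0.8 ] gap 13.133670547661245
shift cm (tool axes, before turn) [ -9.29 -33.68   0.38] turn deg [-0.09 -0.12 -9.28] rows 8.523128725173663 dist 349.4482777321202
```

View pics/s12.png

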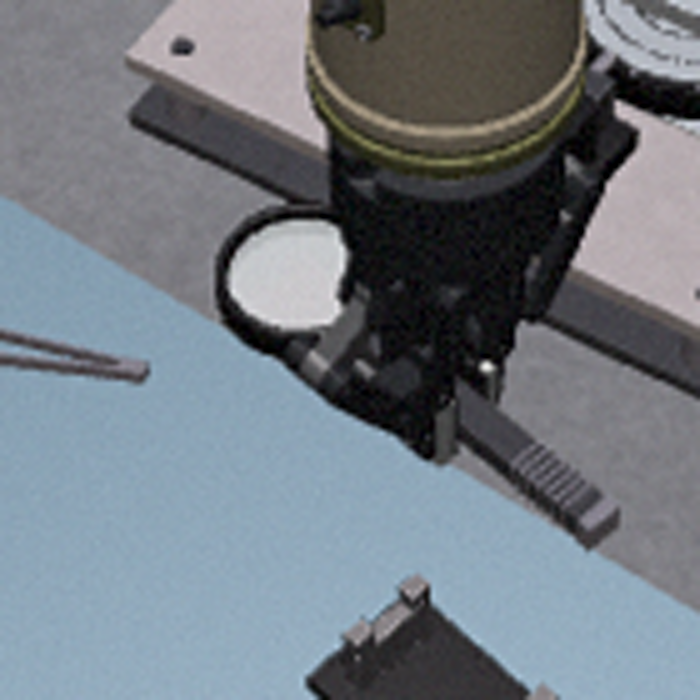

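View pics/t12.png

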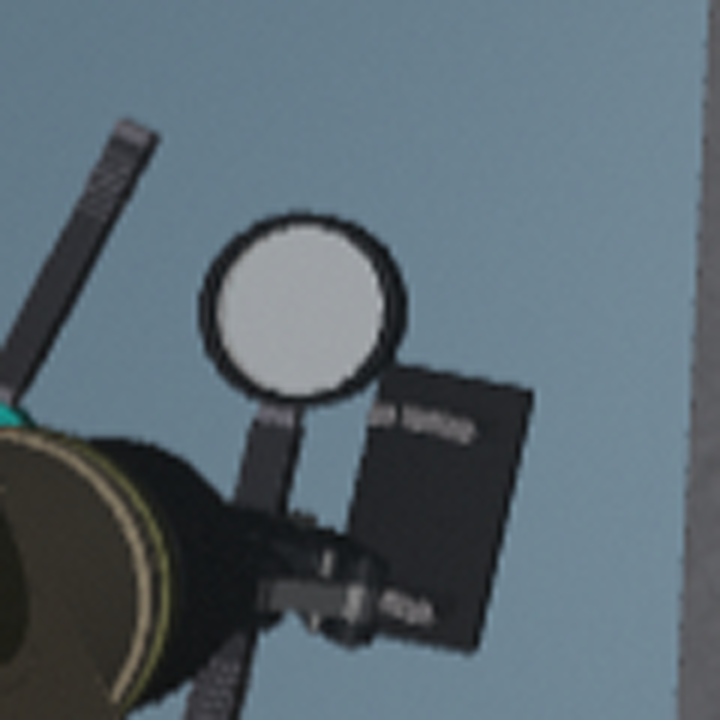

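Call:
{"method": "step_arm", "body": {"plan": [{"grip":1.0,"tx":-0.5,"ty":-1.9,"tz":0,"ax":0,"ay":0,"az":0},{"grip":1.0,"tx":-1.05,"ty":-3.8,"tz":0,"ax":0,"ay":0,"az":0},{"grip":1.0,"tx":-1.05,"ty":-3.8,"tz":0,"ax":0,"ay":0,"az":0},{"grip":1.0,"tx":-1.05,"ty":-3.8,"tz":0,"ax":0,"ay":0,"az":0},{"grip":1.0,"tx":-1.05,"ty":-3.8,"tz":0,"ax":0,"ay":0,"az":0},{"grip":1.0,"tx":-1.05,"ty":-3.8,"tz":0,"ax":0,"ay":0,"az":0},{"grip":1.0,"tx":-1.05,"ty":-3.8,"tz":0,"ax":0,"ay":0,"az":0},{"grip":1.0,"tx":-1.05,"ty":-3.8,"tz":0,"ax":0,"ay":0,"az":0}]}}

```text
time: 16.32
tool_pos: [470.0, 50.8, 194.1]
tcp_rot: [-180.0, -0.1, 170.7]
ft_force: [1.3, 0.8, -2.7]
finger_gap: 12.6
```

Call:
{"method": "step_arm", "body": {"plan": [{"grip":1.0,"tx":-1.0,"ty":-3.0,"tz":0,"ax":0,"ay":0,"az":0},{"grip":1.0,"tx":-0.5,"ty":-2.0,"tz":0,"ax":0,"ay":0,"az":-3},{"grip":1.0,"tx":0,"ty":0,"tz":0,"ax":0,"ay":0,"az":-4},{"grip":1.0,"tx":0,"ty":0,"tz":0,"ax":0,"ay":0,"az":-2.3},{"grip":1.0,"tx":0,"ty":0,"tz":0,"ax":0,"ay":0,"az":0},{"grip":1.0,"tx":0,"ty":0,"tz":0,"ax":0,"ay":0,"az":0},{"grip":1.0,"tx":0,"ty":0,"tz":0,"ax":0,"ay":0,"az":0}]}}

```text
time: 16.9
tool_pos: [477.2, 1.1, 194.6]
tcp_rot: [180.0, -0.1, 180.0]
ft_force: [0.3, -0.5, -2.5]
finger_gap: 12.8
```

Run:
```python
from h import *
s=snapshot("side"); t=snapshot("top"); to(476,-1.4,155,180)
cv2.imwrite("pics/s13f.png",s[:,:,::-1]); cv2.imwrite("pics/t13f.png",t[:,:,::-1])
crop(s[:,:,::-1],"pics/s13.png",270,140,150,120,5); crop(t[:,:,::-1],"pics/t13.png",260,180,140,120,5)
```

```text
pos [477.39   1.19 194.99] rot [ 180.     -0.03 -179.99] t 17.0 F [-0.39  0.25 -1.77] gap 12.857726035374746
shift cm (tool axes, before turn) [ 0.14 -0.26  4.  ] turn deg [ 0.   -0.03  0.01] rows 0.9779729877103863 dist 40.09689249612584
```

View pics/s13.png

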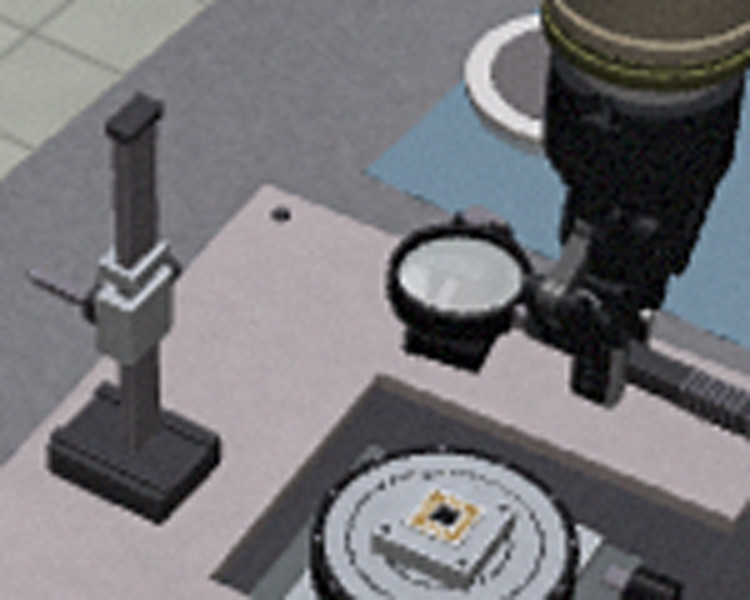

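View pics/t13.png

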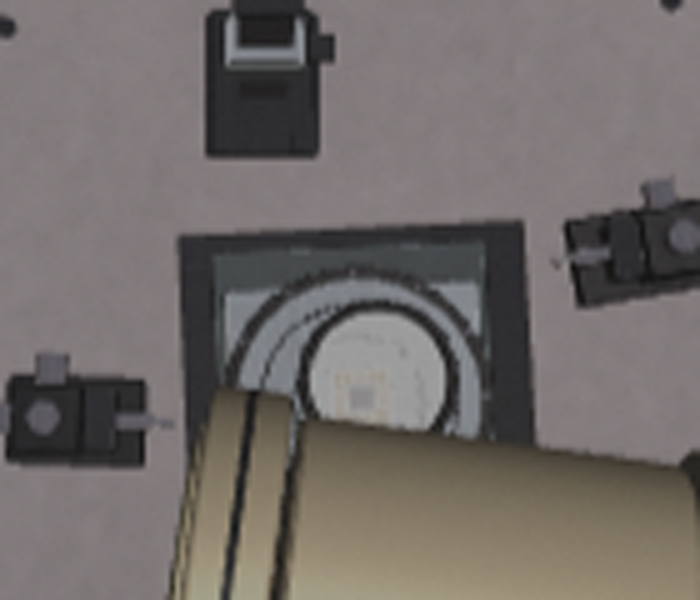

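Call:
{"method": "step_arm", "body": {"plan": [{"grip":1.0,"tx":0.1,"ty":-0.25,"tz":1.0,"ax":0,"ay":0,"az":0},{"grip":1.0,"tx":0,"ty":0,"tz":1.5,"ax":0,"ay":0,"az":0},{"grip":1.0,"tx":0,"ty":0,"tz":1.5,"ax":0,"ay":0,"az":0},{"grip":1.0,"tx":0,"ty":0,"tz":1.2,"ax":0,"ay":0,"az":0},{"grip":1.0,"tx":0,"ty":0,"tz":0.8,"ax":0,"ay":0,"az":0},{"grip":1.0,"tx":0,"ty":0,"tz":0,"ax":0,"ay":0,"az":0},{"grip":1.0,"tx":0,"ty":0,"tz":0,"ax":0,"ay":0,"az":0},{"grip":1.0,"tx":0,"ty":0,"tz":0,"ax":0,"ay":0,"az":0}]}}

```text
time: 17.67
tool_pos: [477.1, -1.7, 136.0]
tcp_rot: [-180.0, 0.1, -180.0]
ft_force: [-0.2, 0.6, -1.4]
finger_gap: 13.0
```

Run:
```python
from h import *
s=snapshot("side"); t=snapshot("top"); to(476,-1.4,131.5,180)
cv2.imwrite("pics/s14f.png",s[:,:,::-1]); cv2.imwrite("pics/t14f.png",t[:,:,::-1])
crop(s[:,:,::-1],"pics/s14.png",310,170,120,90,6.5); crop(t[:,:,::-1],"pics/t14.png",290,210,90,70,8.5)
crop(s[:,:,::-1],"pics/s14g.png",265,180,60,60,10)
```

```text
pos [477.32  -1.77 136.35] rot [-179.99    0.1  -179.98] t 17.7667 F [-0.79 -0.36 -2.49] gap 12.798579750271143
shift cm (tool axes, before turn) [0.13 0.04 0.48] turn deg [-0.01  0.1   0.02] rows 0.12286999490447323 dist 5.0376697910834025
```

View pics/s14.png

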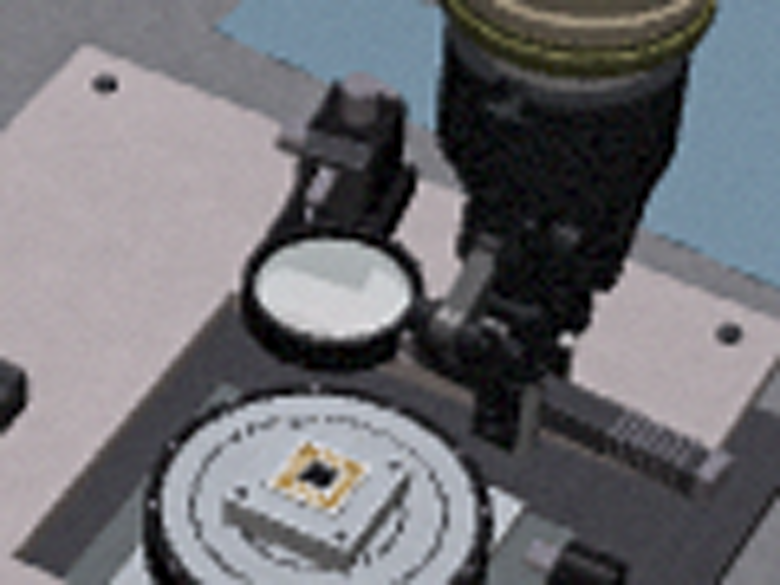

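View pics/t14.png

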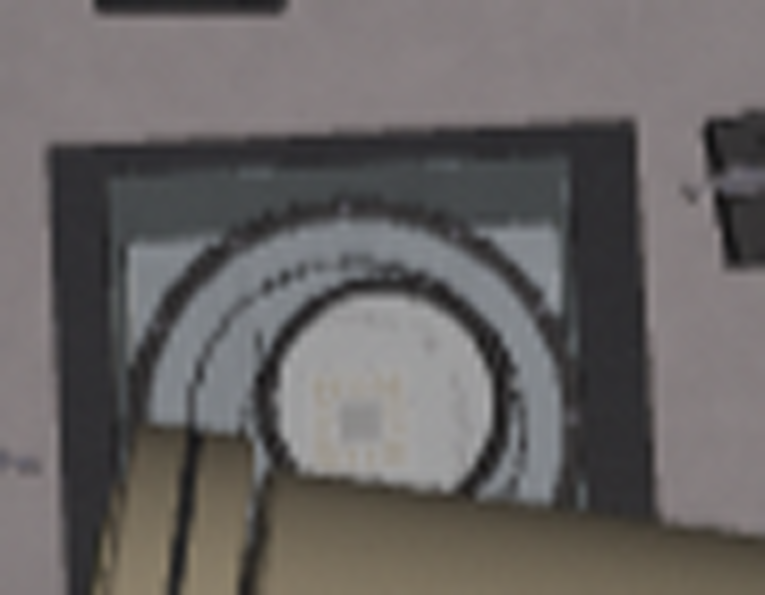

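View pics/s14g.png

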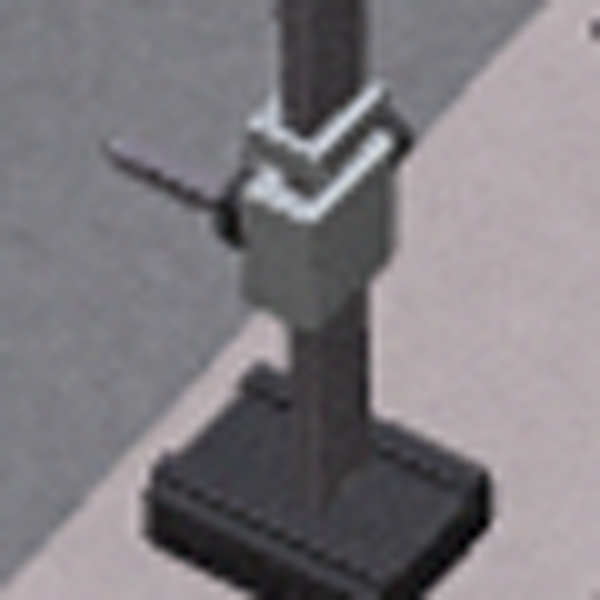

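Run:
```python
from h import *
s=cv2.imread("pics/s14f.png")
c=s[198:235,340:380]; g=np.clip(c.astype(float)*1.6+20,0,255).astype(np.uint8)
cv2.imwrite("pics/s14z.png",cv2.resize(g,None,fx=15,fy=15,interpolation=cv2.INTER_NEAREST))
s=cv2.imread("pics/t14f.png")
c=s[238:272,315:357]; g=np.clip(c.astype(float)*1.2,0,255).astype(np.uint8)
cv2.imwrite("pics/t14z.png",cv2.resize(g,None,fx=15,fy=15,interpolation=cv2.INTER_NEAREST))
c=np.array([552.4,-1.4,136.35+18.3])
for dz in (-7,7):
  pts=[c+[31*np.cos(a),31*np.sin(a),dz] for a in np.linspace(0,2*np.pi,73)]
  for n,o in(("side",(340,198)),("top",(315,238))):
    q=np.array([(proj(n,p)-o+.5)*15-.5 for p in pts]); print(dz,n,"l,t",q.min(0),"r,b",q.max(0))
```

```text
-7 side l,t [104.23 159.46] r,b [524.56 451.73]
-7 top l,t [71.64 76.79] r,b [518.6  524.37]
7 side l,t [108.25  90.58] r,b [531.73 382.84]
7 top l,t [74.46 69.1 ] r,b [528.35 523.62]
```

View pics/s14z.png

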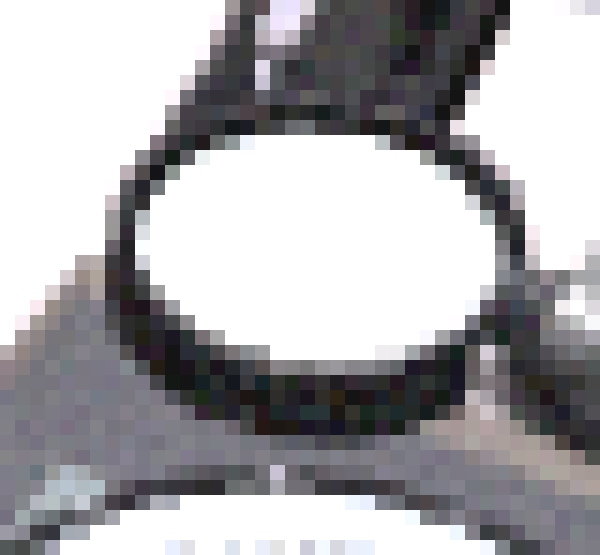

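View pics/t14z.png

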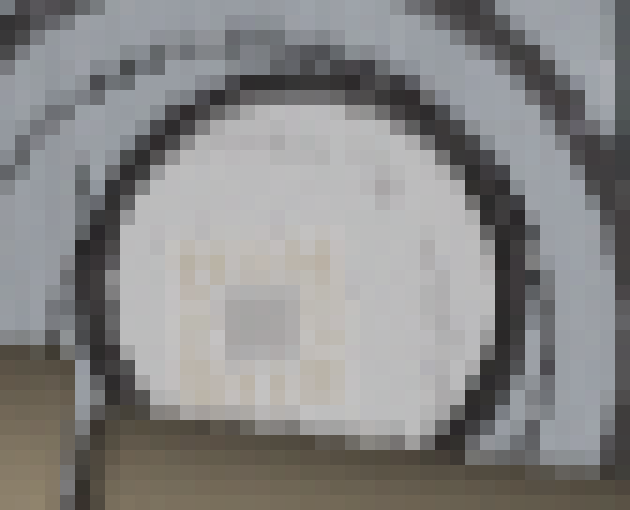

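Run:
```python
from h import *
def z(fn,x0,y0,w,h,out,k=15,g=1.6):
    s=cv2.imread(fn); c=np.clip(s[y0:y0+h,x0:x0+w].astype(float)*g+20,0,255).astype(np.uint8)
    cv2.imwrite(out,cv2.resize(c,None,fx=k,fy=k,interpolation=cv2.INTER_NEAREST))
z("pics/side0.png",262,340,42,38,"pics/zr.png"); z("pics/s13f.png",343,180,38,34,"pics/z13.png")
for c,o in(((516,334,40),(262,340)),((553,1.2,213.3),(343,180))):
 for dz in (-7,7):
  pts=[np.array(c)+[31*np.cos(a),31*np.sin(a),dz] for a in np.linspace(0,2*np.pi,73)]
  q=np.array([(proj("side",p)-o+.5)*15-.5 for p in pts]); print(dz,"l,t",q.min(0),"r,b",q.max(0))
```

```text
-7 l,t [ 81.64 117.13] r,b [545.86 513.78]
7 l,t [76.21 58.25] r,b [544.27 456.13]
-7 l,t [ 62.92 141.97] r,b [497.19 434.52]
7 l,t [67.09 68.64] r,b [504.74 361.04]
```

View pics/zr.png

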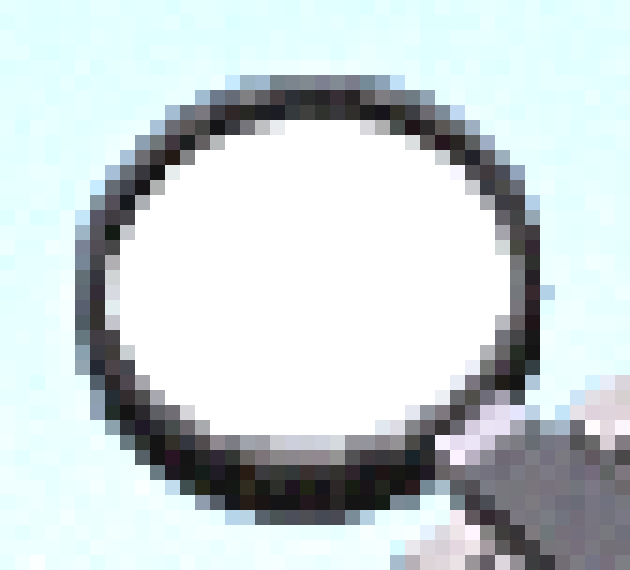

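View pics/z13.png

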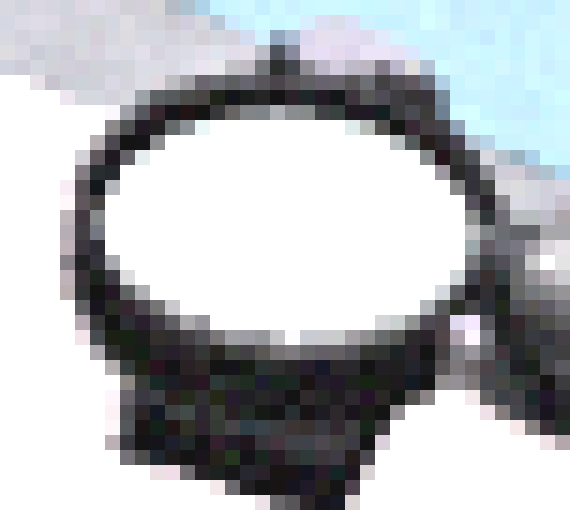

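Run:
```python
from h import *
def z(fn,x0,y0,w,h,out,k,g,b):
    s=cv2.imread(fn); c=np.clip(s[y0:y0+h,x0:x0+w].astype(float)*g+b,0,255).astype(np.uint8)
    cv2.imwrite(out,cv2.resize(c,None,fx=k,fy=k,interpolation=cv2.INTER_NEAREST))
z("pics/s14f.png",270,185,50,62,"pics/zg.png",12,2.2,-60); z("pics/t8.png",295,155,40,60,"pics/zgt.png",12,2.2,-60)
```

```text
(no output)
```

View pics/zg.png

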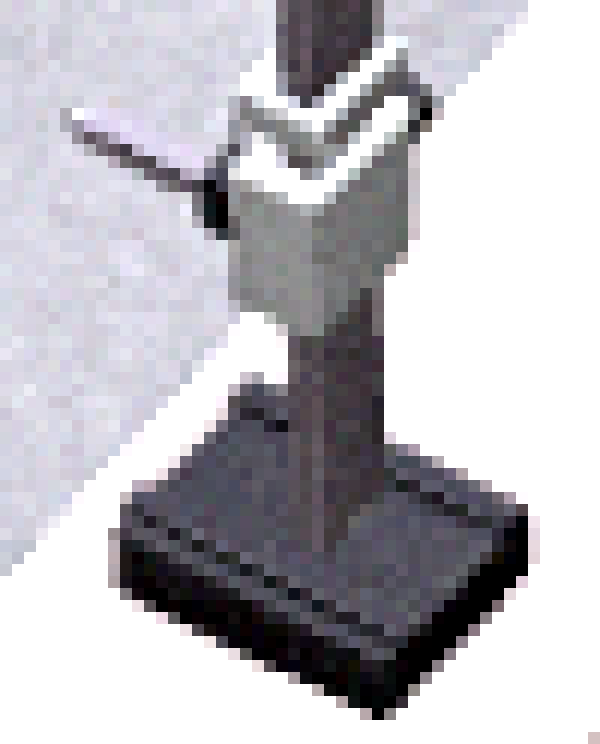

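View pics/zgt.png

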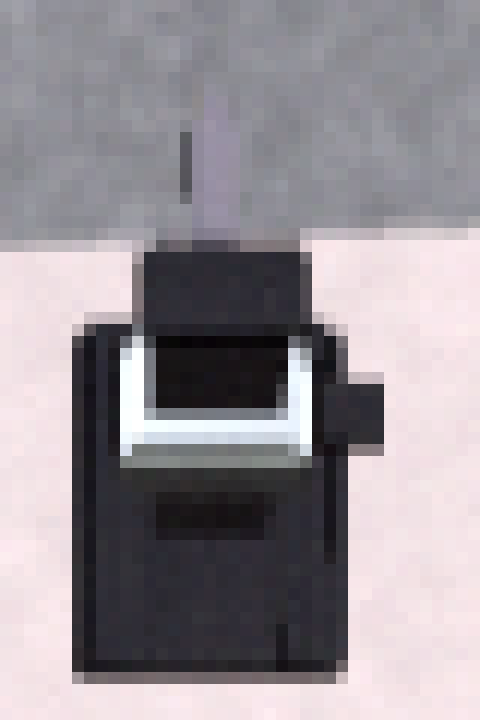

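Run:
```python
from h import *
S=lambda x,y:(270+x/12-.5,185+y/12-.5)
T=lambda x,y:(295+x/12-.5,155+y/12-.5)
for n,a,b in (("FLtop75",S(385,652),T(74,662)),("FRtop75",S(528,510),T(346,662)),("FLbot55",S(383,718),T(75,682)),
 ("tip",S(72,122),T(212,90)),("tip",S(72,122),T(212,100)),("tip up",S(72,118),T(212,90)),("bladebase",S(200,185),T(212,240))):
    print(n,*two(a,b))
# local bias: side-ray height where platen z=55 at base points
o=np.array([693,48.]); 
print("pred tip xy",o+51*np.array([np.cos(np.radians(1.9)),np.sin(np.radians(1.9))]))
to(476,-1.4,131.5,180)
```

```text
FLtop75 [660.73  72.72  77.29] 0.5499174715464437
FRtop75 [663.39  21.63  72.72] 0.03347878144310943
FLbot55 [660.24  73.12  59.43] 0.9500906625681498
tip [751.48  50.01 148.88] 2.136990344332223
tip [750.25  50.32 149.48] 0.5771641909480296
tip up [751.27  50.06 150.01] 1.948993675084167
bladebase [723.85  48.52 146.8 ] 5.048756095964954
pred tip xy [743.97  49.69]
pos [477.32  -1.77 136.35] rot [-179.99    0.1  -179.98] t 17.7667 F [-0.79 -0.36 -2.49] gap 12.798579750271143
shift cm (tool axes, before turn) [0.13 0.04 0.48] turn deg [-0.01  0.1   0.02] rows 0.12286999490447323 dist 5.0376697910834025
```

Run:
```python
from h import *
s0=cv2.imread("pics/side0.png",0); t0=cv2.imread("pics/top0.png",0)
def cen(img,u,v,r=4):
    x0,y0=int(round(u))-r,int(round(v))-r
    c=img[y0:y0+2*r+1,x0:x0+2*r+1].astype(float); bg=np.percentile(c,70); w=np.clip(bg-15-c,0,None)
    yy,xx=np.mgrid[0:2*r+1,0:2*r+1]; return x0+(w*xx).sum()/w.sum(), y0+(w*yy).sum()/w.sum(), w.sum()
pts={}
for n,(su,sv),(tu,tv),zt in (("LB",(256.4,259.1),(260.8,185.3),55),("RB",(325.9,182.7),(394,180),55),("RF",(421.9,221.1),(401.5,296),55),("LF",(362.3,308.8),(265,303),55)):
    a=cen(s0,su,sv); b=cen(t0,tu,tv); p,g=two(a[:2],b[:2]); print(n,np.array(a),np.array(b),p,"gap",round(g,2),"bias",round(p[2]-zt,2))
a=cen(s0,443.8,194.3,3); b=cen(t0,465.2,290,3); print("chip",np.array(a),np.array(b),*two(a[:2],b[:2]))
s7=cv2.imread("pics/s8.png",0)
```

```text
LB [ 256.03  258.98 1215.  ] [260.61 185.02 900.  ] [718.62 167.5   56.  ] gap 0.32 bias 1.0
RB [325.88 182.41 825.  ] [393.82 179.55 981.  ] [ 741.46 -141.17   57.53] gap 0.89 bias 2.53
RF [421.99 220.74 943.  ] [401.18 296.01 930.  ] [ 472.81 -162.04   57.02] gap 1.07 bias 2.02
LF [ 361.3   308.36 1340.  ] [265.01 302.85 902.  ] [449.4  146.71  55.49] gap 0.13 bias 0.49
chip [ 443.56  194.17 1330.8 ] [ 464.93  289.66 1415.2 ] [ 490.39 -323.08   17.3 ] 1.0734463514837183
```

Call:
{"method": "step_arm", "body": {"plan": [{"grip":1.0,"tx":0,"ty":0,"tz":0.3,"ax":0,"ay":0,"az":0},{"grip":1.0,"tx":0,"ty":0,"tz":0.2,"ax":0,"ay":0,"az":0},{"grip":1.0,"tx":0,"ty":0,"tz":0,"ax":0,"ay":0,"az":0},{"grip":1.0,"tx":0,"ty":0,"tz":0,"ax":0,"ay":0,"az":0},{"grip":1.0,"tx":0,"ty":0,"tz":0,"ax":0,"ay":0,"az":0},{"grip":1.0,"tx":0,"ty":0,"tz":0,"ax":0,"ay":0,"az":0}]}}

```text
time: 18.27
tool_pos: [476.6, -1.7, 130.4]
tcp_rot: [-180.0, 0.0, -180.0]
ft_force: [-0.5, 0.2, -1.3]
finger_gap: 12.4
```

Call:
{"method": "step_arm", "body": {"plan": [{"grip":1.0,"tx":0,"ty":0,"tz":0,"ax":0,"ay":0,"az":0},{"grip":1.0,"tx":0,"ty":0,"tz":0,"ax":0,"ay":0,"az":0},{"grip":1.0,"tx":0,"ty":0,"tz":0,"ax":0,"ay":0,"az":0},{"grip":1.0,"tx":0,"ty":0,"tz":0,"ax":0,"ay":0,"az":0},{"grip":1.0,"tx":0,"ty":0,"tz":0,"ax":0,"ay":0,"az":0},{"grip":1.0,"tx":0,"ty":0,"tz":0,"ax":0,"ay":0,"az":0}]}}

```text
time: 18.77
tool_pos: [476.6, -1.7, 130.3]
tcp_rot: [-180.0, 0.0, -180.0]
ft_force: [0.5, 0.8, -2.2]
finger_gap: 12.7
```

Run:
```python
from h import *
s=snapshot("side"); t=snapshot("top"); to(477,-1.4,130.7,180)
cv2.imwrite("pics/s15f.png",s[:,:,::-1]); cv2.imwrite("pics/t15f.png",t[:,:,::-1])
def z(fn,x0,y0,w,h,out,k,g,b):
    s=cv2.imread(fn); c=np.clip(s[y0:y0+h,x0:x0+w].astype(float)*g+b,0,255).astype(np.uint8)
    cv2.imwrite(out,cv2.resize(c,None,fx=k,fy=k,interpolation=cv2.INTER_NEAREST))
z("pics/s15f.png",340,198,42,40,"pics/s15z.png",15,1.6,20); z("pics/t15f.png",315,238,42,34,"pics/t15z.png",15,1.2,0)
T=sense()["tool_pos"]; c=np.array([T[0]+75,T[1],T[2]+18.3])
for dz in (-7,7):
  pts=[c+[31*np.cos(a),31*np.sin(a),dz] for a in np.linspace(0,2*np.pi,73)]
  for n,o in(("side",(340,198)),("top",(315,238))):
    q=np.array([(proj(n,p)-o+.5)*15-.5 for p in pts]); print(dz,n,"l,t",q.min(0),"r,b",q.max(0))
# inner rim 53 dia: far edge h=2.6, near edge h=7
for h in (2.6,7):
    q=np.array([(proj("side",c+[26.5*np.cos(a),26.5*np.sin(a),h])-(340,198)+.5)*15-.5 for a in np.linspace(0,6.283,73)]); print(h,q.min(0),q.max(0))
# handle end top, side
print("handle end", [proj("side",c+[-149,0,6])], [proj("side",c+[-149,7,-6])])
crop(s[:,:,::-1],"pics/s15.png",320,190,130,100,6)
```

```text
pos [476.59  -1.7  130.29] rot [-180.      0.   -179.98] t 18.8667 F [-0.26 -0.3  -1.96] gap 12.692216468414387
shift cm (tool axes, before turn) [-0.04  0.03 -0.04] turn deg [-0.    0.    0.02] rows 0.01590452660626242 dist 0.6520855908567592
-7 side l,t [108.21 190.02] r,b [527.24 482.35]
-7 top l,t [72.42 85.9 ] r,b [516.46 530.62]
7 side l,t [112.24 121.58] r,b [534.4  413.92]
7 top l,t [75.23 78.41] r,b [526.12 529.97]
2.6 [141.54 163.8 ] [501.53 413.69]
7 [142.88 142.19] [503.73 392.07]
handle end [array([420.57, 244.23])] [array([418.25, 250.07])]
```

View pics/s15z.png

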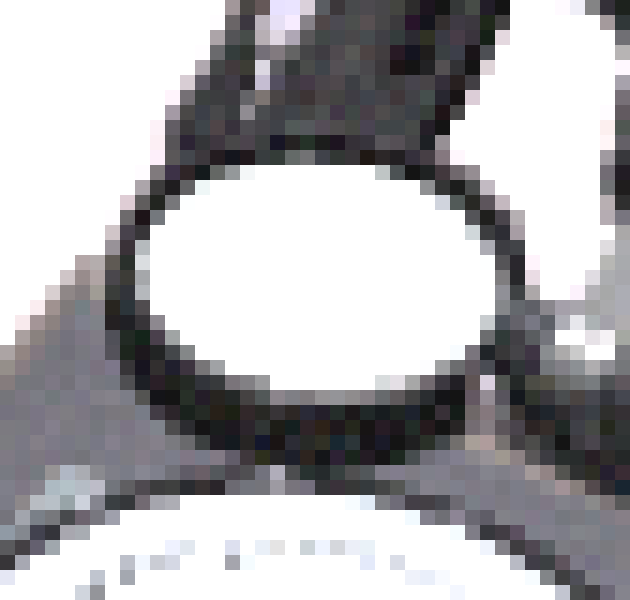

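View pics/t15z.png

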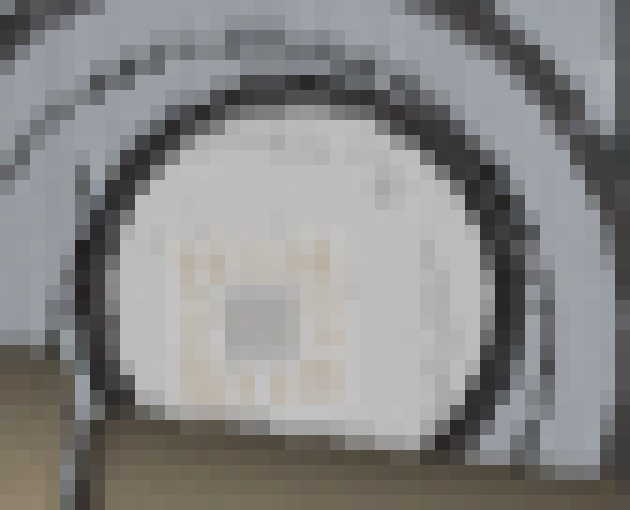

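View pics/s15.png

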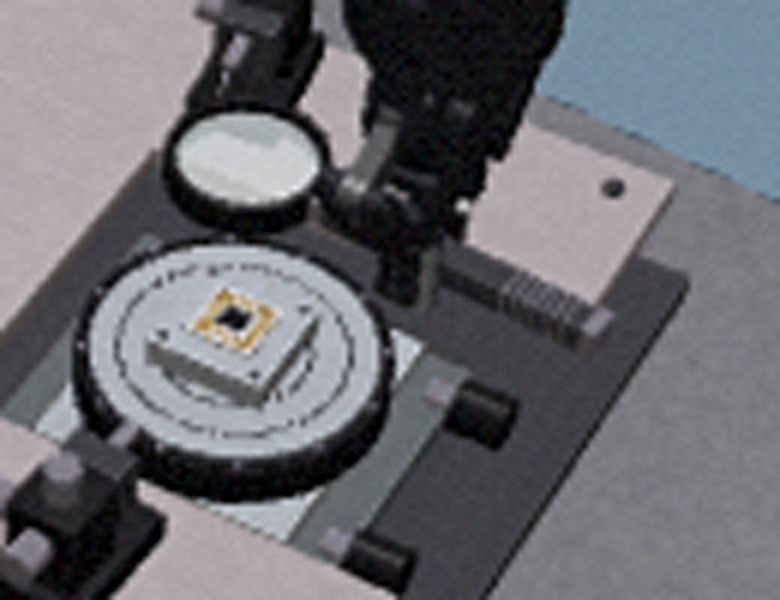

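Run:
```python
from h import *
s=sense(); print(s["time"],np.array(s["qd"]),np.array(s["tool_pos"]),np.array(s["tcp_rot"]),s["finger_gap"])
print(hand_in())
```

```text
18.8667 [ 0.08  0.    0.03  0.06  0.01 -0.04] [476.59  -1.7  130.29] [-180.      0.   -179.98] 12.692216468414387
the job is handed in; nothing more can be done
None
```

The carrier is on the chuck and released, and I handed the job in at 18.9 s while still holding the loupe over the chip.

**Carrier:** I picked the bare aluminium carrier, not the purple look-alikes, and set it down chip up. After release it lies flat, with the chip at about (552.4, −1.4). That is within about 1.5 mm of the chuck centre, so the innermost groove is covered all round.

**Loupe:** I took the black loupe, not the turquoise one, from its rest by the handle. It looks level to within about 1° and the arm is still. The lens centre is at about (552, −2), within about 1 mm of the chip. The lens mid-plane is at z ≈ 148.6 mm, about 81 mm above the chip.

**Checks that disagreed:**
- **Scriber direction:** The scriber points to the station's back here and its tip lies about 195–200 mm behind the chuck centre. The description says sideways to the right and 120–175 mm. It was the only steel blade on the gauge, so I used its tip.
- **Tip distance:** The tip measured about 57 mm from the gauge's origin, against the 51 mm stated.
- **Tip height:** The two views gave 149–151 mm. The same views read points of known height on the platen 0.5–2.5 mm too high, so I aimed a little lower, at about 149 mm. The focal height is good to about 1.5 mm.
- **Loupe outline:** The lens rim and the handle end each sat 1–2 pixels off where I predicted them. The inner lens outline matched, so I left the pose as it was.

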